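Close the casting mould on its guide pins

TASK

The resin casting has set: lift the olive bracket out of the open lower half of the mould and set it down in the white card tray. Then put the top half back the same way round (red corner marks together), lowering it gently and level onto the two guide pins until it sits fully home on the lower half, and swing both red-pegged keepers fully over it. Do not throw or drop the casting or the top half, and leave the spray can, bottle, paint pot and mug where they stand.

Things in the scene. Friction and masses are not known exactly. Their poses are not given: they have to be found in the camera images.
- mould: Open lower half of an aluminium casting mould, screwed to a plywood board (150 mm along x, 250 mm along y, 12 mm thick) that is fixed to the table. Origin: centre of the board's underside, on the table; z up; x points away from the robot at yaw 0, y is the long way. The lower half is 110 (x) x 160 (y) mm; its flat parting face is 36 mm above the origin. A 5 mm deep slot in it holds the casting (slot x -21.5..-6.5, y -47.5..45.5 mm). Red paint mark at its corner -x, -y.
- seat (a point): Centre of the parting face of the lower half (mould frame 0, 0, 36 mm), axes as the mould; the top half's underside comes to rest here, its origin on this point and its axes as the mould's.
- pin_a (a point): Tip of guide pin A, upright, 10 mm diameter, 38 mm tall above the parting face, bullet-nosed over the last 12 mm; at mould x -36, y -66 mm.
- pin_b (a point): Tip of guide pin B, same pin, at mould x +36, y +60 mm. The pins are not symmetric: the top half fits one way round only.
- top_half: Loose top half of the mould, aluminium, 110 (x) x 160 (y) x 24 mm (z), 0.44 to 0.72 kg, lying on the table the right way up, to the left or right of the mould with the card tray on the other side. (Behind the right-hand place a clear plastic lid, 190 mm high, stands upright on the table: an obstacle that belongs to the room.) Origin: centre of its underside. Two through bushes of 11.6 mm for the pins. Red paint mark at its corner -x, -y. It carries a black bridge handle.
- top_handle (a point): Centre of the bridge handle's bar on the top half (54 mm above its underside, over the centre of mass); bar 14 mm wide (along the top half's x), 14 mm tall, 104 mm long (along its y), 23 mm free beneath it between two posts 76 mm apart.
- bush_a (a point): Mouth of the bush for pin A on the top half's underside (top half x -36, y -66 mm).
- bush_b (a point): Mouth of the bush for pin B on the top half's underside (top half x +36, y +60 mm).
- keeper_left (a joint): Angle of the steel swing keeper at the mould's +y end, which turns about an upright post at mould x 0, y +98 mm, its underside 62 mm above the table (2 mm above the closed top half). 0 (its stop): nose lies squarely over the top half's place. It grows as its red peg swings towards the mould's -x side, to 1.75; its nose (40 mm long, 20 mm wide) blocks the top half's way down unless the angle is above 1.45. It stays where it is left (light friction).
- keeper_left_peg (a point): Middle of the upright red thumb peg on the left keeper's tail: 12 mm diameter, 26 mm tall, from 13 mm below this point (the keeper's upper face) to 13 mm above; 32 mm from the pivot, at mould (-32 sin(angle), 98 + 32 cos(angle)) mm.
- keeper_right (a joint): Angle of the like keeper at the mould's -y end, pivot at mould x 0, y -98 mm; 0 (its stop): nose over the top half's place; grows as its red peg swings towards the mould's -x side, to 1.75; clear of the top half's way above 1.45.
- keeper_right_peg (a point): Middle of the red thumb peg on the right keeper's tail, same size; at mould (-32 sin(angle), -98 - 32 cos(angle)) mm.
- casting: Olive bracket, the casting, 40 x 92 x 22 mm, about 12 g, lying in the lower half, axes as the mould's, origin at its underside centre, 31 mm above the table. Its main bar is x -20..-8, y -46..44, z 0..10 mm in its own frame and stands 5 mm proud of the parting face: grip it there across x near y -8. A tab (x -10..20, y 16..46, z 7..10) and an upright (x -20..-8, y -39..-35, up to z 22) are at its ends.
- kit_box: Open white card tray fixed on the table beside the mould, left or right, inside about 162 x 268 mm, walls 64 mm high (71 at most), floor 2 mm. A ribbed olive part on its rim and grey sprue parts inside are glued to it. Origin on its underside; inside spans x -73..89, y -134..134 mm in its frame.
- spray_can: Small olive spray can standing upright, 43 mm diameter, 121 mm tall; origin at its foot. Bystander.
- thinner_bottle: Square white bottle with green cap, 39 mm wide, 68 mm tall; origin at its foot. Bystander.
- paint_pot_4: White-lidded paint pot, 38 mm diameter, 42 mm tall; origin at its foot. Bystander.
- water_mug: Striped mug, 86 mm diameter, 120 mm over the handle, 90 mm tall; origin at its foot. Bystander.
Mind the look-alikes: they are no part of the job. What is shaped like the casting but blue is not meant.

How it is judged (in metres and radians):
On the way, in this order (a step that is already met when the one before it is completed fails the run):
1. the casting lies in the card tray, let go (x of casting in the frame of kit_box between -0.073 and 0.089 m and y of casting in the frame of kit_box between -0.134 and 0.134 m and z of casting in the frame of kit_box below 0.045 m and linear speed of casting below 0.05 m/s and contact force between casting and the fingers below 0.1 N), for 0.2 s.
2. the top half has been started level on both guide pins (z of top_half in the frame of seat between -0.01 and 0.034 m and horizontal distance between top_half and seat below 0.015 m and z of top_half in the frame of seat above 0.003 m and horizontal distance between bush_a and pin_a below 0.004 m and horizontal distance between bush_b and pin_b below 0.004 m and angle between top_half's own z axis and vertical below 0.06 rad), for 0.05 s.
3. the top half sits fully home on the lower half (z of top_half in the frame of seat below 0.002 m and horizontal distance between bush_a and pin_a below 0.003 m and horizontal distance between bush_b and pin_b below 0.003 m and angle between top_half's own z axis and vertical below 0.03 rad), for 0.2 s.
At the end, for the whole second after the job is handed in: The casting lies at rest inside the card tray; the top half sits on the lower half within 2 mm of its seat, both bushes within 3 mm of their pins, level within 0.03 rad, at rest; both keepers are within 0.2 rad of their stops over the top half; the bystanders have not been moved (all of step 3 and x of casting in the frame of kit_box between -0.073 and 0.089 m and y of casting in the frame of kit_box between -0.134 and 0.134 m and z of casting in the frame of kit_box below 0.045 m and linear speed of casting below 0.05 m/s and linear speed of top_half below 0.02 m/s and value of joint each of keeper_left, keeper_right below 0.2 rad); the robot touches nothing.
It fails at once if the top half is dropped or slammed onto the lower half (faster than 0.3 m/s within 34 mm of its seat) (z of top_half in the frame of seat between -0.01 and 0.034 m and horizontal distance between top_half and seat below 0.015 m and linear speed of top_half above 0.3 m/s).
It fails at once if the top half is tilted by more than 0.15 rad while on the pins (z of top_half in the frame of seat between -0.01 and 0.034 m and horizontal distance between top_half and seat below 0.015 m and angle between top_half's own z axis and vertical above 0.15 rad).
It fails at once if the casting is thrown or dropped (faster than 0.8 m/s below the tray's rim) (height (world z) of casting below 0.06 m and linear speed of casting above 0.8 m/s).
It fails at once if the spray can, bottle, paint pot or mug is moved by more than 25 mm or tipped (distance of any of spray_can, thinner_bottle, paint_pot_4, water_mug from where it was at the start of the episode above 0.025 m or angle between any of spray_can, thinner_bottle, paint_pot_4, water_mug's own z axis and vertical above 0.4 rad).
It also fails if it takes over 72 s, if anything falls off the work surface, if the arm or the gripper's body presses on something with over 40 N, if the wrist force passes 120 N, or if a joint passes its speed limit or range.

ROBOT

A 6-joint arm with a two-finger parallel gripper is mounted at the origin on a cart in front of the work surface, level with it; the furniture and walls round the work are solid. World frame = base frame: x ahead of the robot, y to its left, z up, the work surface at z = 0. Lengths are in mm, angles in rad, forces in N, time in s.
With the tool pointing down it reaches from about 300 to 775 mm from the base axis. Payload 14.6 kg.
Tool frame: the origin (TCP) lies midway between the tips of the shut fingers; the grasp point (between the pads) lies 19 mm behind it; z points along the fingers, y is the direction in which the jaws open and shut (so a half turn about z gives the same grasp; the last joint's range is limited). The gripper opens to 94 mm and grips with 3 to 60 N. Pads are 16 mm wide; open, the fingers measure 119 mm over their backs; the gripper's body (75 mm by 177 mm) begins 78 mm behind the grasp point.
Start: joints at [-1.23, 0.3, 1.521, -0, 1.321, -0.067], TCP at [218.117, -504.89, 205.446] pointing down, gripper open.
Joint ranges: [-3.03, 3.03], [-0.79, 2.21], [0.23, 2.52], [-1.04, 4.18], [0, 3.07], [-2.55, 2.55]. Speed limits (rad/s): [2.22, 2.22, 2.57, 3.14, 3.14, 3.14].

INTERFACE

Orientations are given as [roll, pitch, yaw] about the fixed x, y, z axes, in that order (R = Rz(yaw) Ry(pitch) Rx(roll)).
In Python, from cell import read_state, camera, get_calibration, sign_off gives the robot as it stands.
- The arm moves only by the tool carry_out, never from a script. Its argument "series" is a list of rows, each an object with "delta_pos": the shift along the world's x, y, z in mm, a list of three; "turn": the turn, a rotation vector about the world's x, y, z in rad, a list of three; "hand": the opening, from 0 (shut) to 1 (fully open). A call has 1 to 8 rows; each row is the pose to reach, as a shift and turn from the pose commanded when the call began; what a row does not reach only later rows make up. A row lasts 1/8 s, in which the tool goes at most 62.5 mm and 10.7 degrees, less where a joint would pass 70% of its speed; a pose out of reach is approached as far as the arm can. A call with a gripper value outside its range is refused whole. The fingers move at their own pace and stop on an object; "squeeze" is the grip in N (left out, the last holds). Time passes only in rows, so rows that repeat a pose let the fingers close. It gives the time, the measured TCP pose, the force and the opening at its end, in the units of the state.
- read_state(): the state, without advancing time (a new reading comes with each control period).
- camera(name): name is "scene" or "top"; returns the picture (400x640x3 uint8, red, green, blue); there is no depth.
- get_calibration(name): a dict with "intrinsics" (3x3 intrinsics, pixels), "pose" (4x4, takes a point from camera to world coordinates). Camera axes: x right, y down, z forward; pixel columns grow to the right and rows downward; lengths in mm; the calibration is good to about 2 mm. A picture is of the moment at which its call begins. get_calibration takes no time and is no camera call.
- sign_off(): hands the job in, once; it reports no verdict.
The state is a dict: "clock": time; "joints": joint angles; "qd": joint speeds; "effort": joint torques, N m; "eef_pos": TCP position; "eef_rot": TCP orientation; "wrist_force": force on the tool from outside, world axes, zero at the start; "moment": the same for the moment, N m; "finger_gap": finger opening in mm.
Only numpy, scipy, OpenCV 4.12 (cv2) and the standard library are available. Lean on these libraries where they do the work, as an engineer would, in place of code of your own. Each camera call takes 0.05 s, during which the arm holds its last target.

## Working session

There is one attempt and no reset: what is moved stays moved. The work goes in short steps, Python scripts to look and compute and a tool call to move; the robot and the scene stay as the last step left them, time stands still between calls to the robot, and variables do not carry over. Pictures are saved under pics/ and viewed, and the job is handed in when it is done.

Besides the shell and the picture viewer there is one more tool, called as name(argument=value, ...), one argument or row to a line, values as JSON. carry_out: Moves the arm, as the interface text tells. Its arguments: {"type":"object","properties":{"series":{"type":"array"},"squeeze":{"type":"number"}},"required":["series"]}

```bash
mkdir -p pics; ls
python3 - <<'E'
from cell import *
import cv2,json
print(read_state())
for n in("scene","top"):
    im=camera(n); cv2.imwrite(f"pics/{n}0.png",im[:,:,::-1]); c=get_calibration(n); print(n,c)
E
```

```text
pics
{'clock': 0.0, 'joints': array([-1.22963228e+00,  3.00468088e-01,  1.52161747e+00, -2.34838574e-05,
        1.32068741e+00, -6.65830476e-02]), 'qd': array([-1.26318485e-03, -5.84934133e-06, -4.59925511e-05, -1.46568230e-04,
        2.12663844e-04, -1.51355917e-03]), 'effort': array([-9.79356191e-04, -5.31814027e+01, -3.52740026e+01,  7.07681291e-02,
        2.44451640e-02, -1.17370096e-04]), 'eef_pos': array([ 218.0060117 , -504.64886143,  204.87259043]), 'eef_rot': array([-3.14041344e+00, -5.58350152e-05,  4.07752888e-01]), 'wrist_force': array([ 0.40870341,  0.58468127, -0.09951619]), 'moment': array([-0.01177914, -0.00765749,  0.00268682]), 'finger_gap': 94.25024778435854}
scene {'intrinsics': array([[394.21033515,   0.        , 315.21525307],
       [  0.        , 394.21033515, 198.98777044],
       [  0.        ,   0.        ,   1.        ]]), 'pose': array([[ 7.08754592e-01, -3.85835931e-01,  5.90590859e-01,
        -1.73198727e+02],
       [-7.05315497e-01, -4.04219223e-01,  5.82354591e-01,
        -7.84851075e+02],
       [ 1.40348524e-02, -8.29299376e-01, -5.58628292e-01,
         7.96804017e+02],
       [ 0.00000000e+00,  0.00000000e+00,  0.00000000e+00,
         1.00000000e+00]])}
top {'intrinsics': array([[507.06381431,   0.        , 311.25663655],
       [  0.        , 507.06381431, 197.82468744],
       [  0.        ,   0.        ,   1.        ]]), 'pose': array([[-2.44765061e-02, -9.80519971e-01,  1.94888398e-01,
         3.18795835e+02],
       [-9.99693340e-01,  2.32737971e-02, -8.45908365e-03,
        -4.28449968e+01],
       [ 3.75850741e-03, -1.95035682e-01, -9.80788946e-01,
         1.50734311e+03],
       [ 0.00000000e+00,  0.00000000e+00,  0.00000000e+00,
         1.00000000e+00]])}
```

View pics/scene0.png

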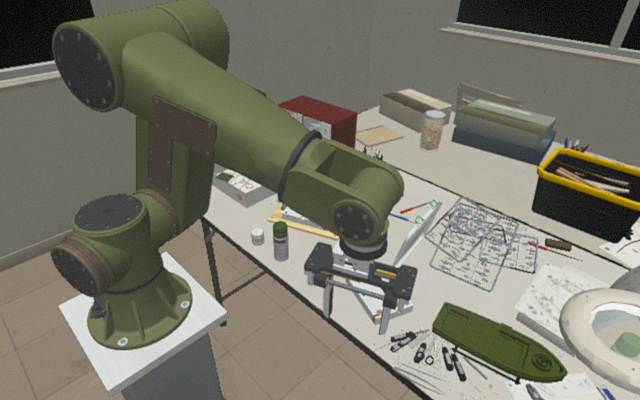

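View pics/top0.png

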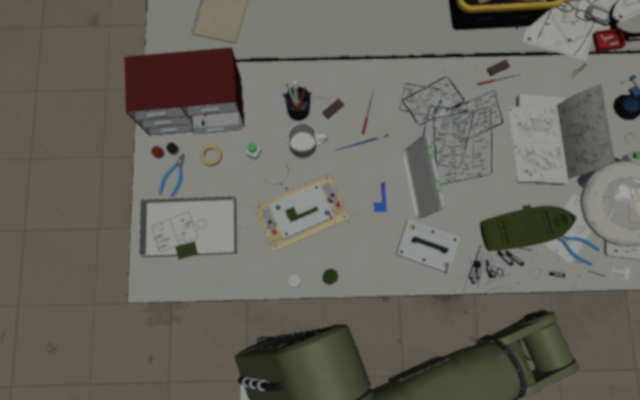

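The top view shows the tray at about (188,227), the mould at (302,212) and the top half at (428,245). The clear lid stands at (425,178). The scene view is mostly blocked by the arm. Next I'll zoom in on the top view.

Run:
```python
import cv2
im=cv2.imread("pics/top0.png")
a=cv2.resize(im[165:260,245:365],None,fx=6.5,fy=6.2,interpolation=cv2.INTER_CUBIC); cv2.imwrite("pics/c1.png",a)
a=cv2.resize(im[205:285,380:480],None,fx=7,fy=7,interpolation=cv2.INTER_CUBIC); cv2.imwrite("pics/c2.png",a)
```

```text
(no output)
```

View pics/c1.png

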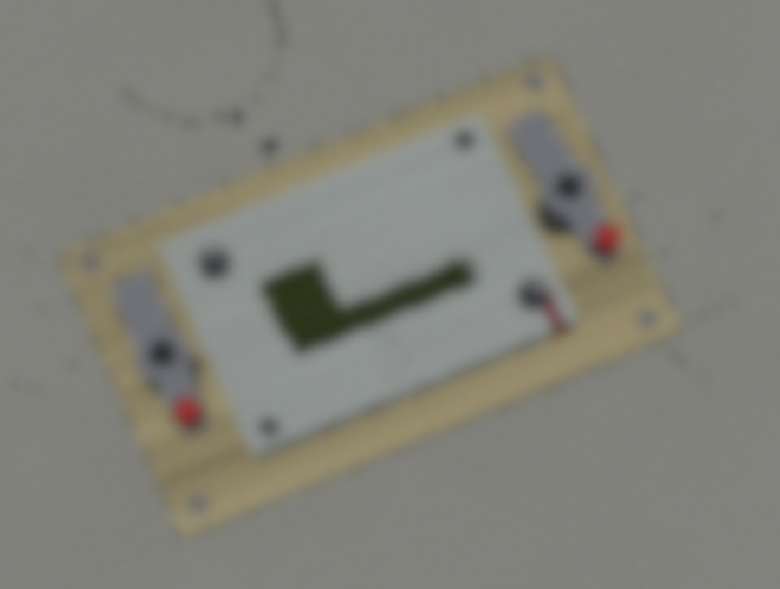

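View pics/c2.png

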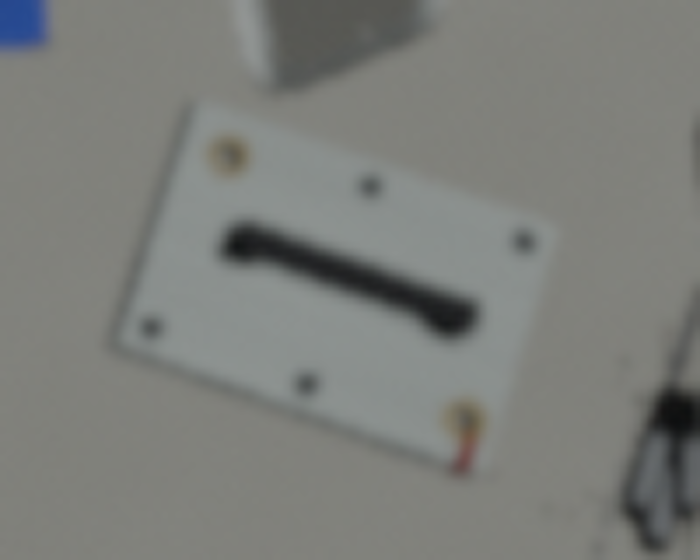

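```bash
cat > h.py <<'E'
import numpy as np,cv2
from cell import *
def ray(n,u,v):
    c=get_calibration(n);K=c["intrinsics"];T=c["pose"]
    d=T[:3,:3]@np.linalg.solve(K,np.array([u,v,1.]));return T[:3,3],d
def pt(n,u,v,z):
    o,d=ray(n,u,v);return o+d*(z-o[2])/d[2]
def proj(n,P):
    c=get_calibration(n);K=c["intrinsics"];T=c["pose"]
    q=K@(T[:3,:3].T@(np.asarray(P,float)-T[:3,3]));return q[:2]/q[2]
def avg(n,k=4):
    return np.mean([camera(n).astype(float) for _ in range(k)],0).astype(np.uint8)
def big(m):
    c,_=cv2.findContours(m,cv2.RETR_EXTERNAL,cv2.CHAIN_APPROX_NONE)
    return max(c,key=cv2.contourArea)
def up(im,x0,y0,x1,y1,f=6):
    return cv2.resize(im[y0:y1,x0:x1],None,fx=f,fy=f,interpolation=cv2.INTER_CUBIC)
def unup(p,x0,y0,f=6): return (np.asarray(p,float)+.5)/f-.5+np.array([x0,y0])
E
python3 - <<'E'
from h import *
im=avg("top"); np.save("top0.npy",im)
print(read_state()["clock"])
hsv=cv2.cvtColor(im,cv2.COLOR_RGB2HSV)
for n,(u,v) in dict(board=(330,233),table=(360,240),face=(310,205),face2=(280,205),keeper=(268,215),topface=(420,235),topface2=(440,255),tray=(220,215),trayrim=(145,230),casting=(292,213),bar=(430,243)).items(): print(n,im[v,u],hsv[v,u])
E
```

```text
0.3
board [128 129 123] [ 35  12 129]
table [129 130 124] [ 35  12 130]
face [142 147 145] [ 78   9 147]
face2 [129 134 132] [ 78  10 134]
keeper [112 114 120] [113  17 120]
topface [140 145 143] [ 78   9 145]
topface2 [138 144 142] [ 80  11 144]
tray [146 147 143] [ 38   7 147]
trayrim [85 86 83] [40  9 86]
casting [44 52 26] [ 39 127  52]
bar [45 46 47] [105  11  47]
```

```bash
cat > m.py <<'E'
from h import *
def rect(im,x0,y0,x1,y1,kind,z,n="top",f=6):
    a=up(im,x0,y0,x1,y1,f).astype(int); r,g,b=a[...,0],a[...,1],a[...,2]
    m={'face':((b-r)>-1)&(r>95),'board':(r-b)>18}[kind].astype(np.uint8)*255
    if kind=='face': m=cv2.morphologyEx(m,cv2.MORPH_OPEN,np.ones((13,13)))
    m=cv2.morphologyEx(m,cv2.MORPH_CLOSE,np.ones((9,9)))
    c=big(m)
    ps=np.array([pt(n,*unup(p[0],x0,y0,f),z)[:2] for p in cv2.convexHull(c)],np.float32)
    return cv2.minAreaRect(ps),m
E
python3 - <<'E'
from m import *
im=np.load("top0.npy")
for nm,box,k,z in (("board",(245,165,365,260),"board",12),("low",(270,176,338,244),"face",36),("top",(385,213,470,280),"face",24)):
    r,m=rect(im,*box,k,z); print(nm,r); cv2.imwrite(f"pics/m_{nm}.png",m)
E
python3 -c "
import cv2,numpy as np
a=[cv2.resize(cv2.imread(f'pics/m_{n}.png'),(390,300)) for n in('board','low','top')]
cv2.imwrite('pics/m1.png',np.vstack([np.hstack(a[:2]),np.hstack([a[2],a[2]*0])]))"
```

```text
board ((574.4218139648438, -24.755691528320312), (152.13694763183594, 251.42892456054688), 22.26348114013672)
low ((573.779541015625, -25.21459197998047), (106.36766815185547, 153.92701721191406), 22.159969329833984)
top ((462.9946594238281, -392.46356201171875), (163.0174560546875, 113.6375503540039), 68.39629364013672)
```

View pics/m1.png

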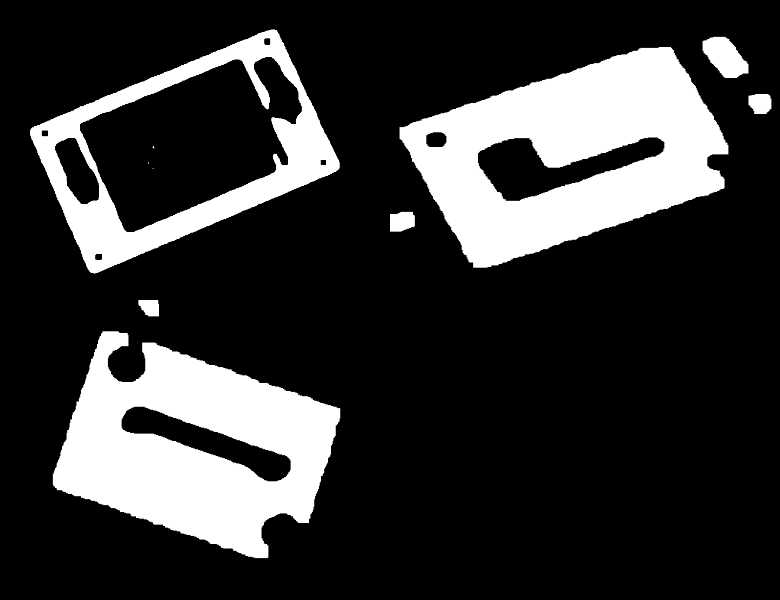

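Run:
```python
from m import *
im=np.load("top0.npy")
# bar
x0,y0,x1,y1=385,205,475,280
a=up(im,x0,y0,x1,y1); m=(a.max(2)<85).astype(np.uint8)*255
c=big(m); ps=np.array([pt("top",*unup(p[0],x0,y0),61)[:2] for p in c],np.float32)
print("bar",cv2.minAreaRect(ps)); 
mm=cv2.moments(c);print("bar centroid px",unup((mm['m10']/mm['m00'],mm['m01']/mm['m00']),x0,y0))
# bushes: yellowish
ai=a.astype(int); yb=((ai[...,0]-ai[...,2])>14).astype(np.uint8)*255
red=((ai[...,0]-ai[...,1])>25)
n,l,s,ce=cv2.connectedComponentsWithStats(yb)
for i in range(1,n):
    if s[i,4]>150: print(s[i],unup(ce[i],x0,y0),pt("top",*unup(ce[i],x0,y0),24))
# mould: red pegs, pins, casting
x0,y0,x1,y1=245,165,365,260
a=up(im,x0,y0,x1,y1).astype(int)
red=((a[...,0]-a[...,1])>45).astype(np.uint8)
n,l,s,ce=cv2.connectedComponentsWithStats(red)
for i in range(1,n):
    if s[i,4]>80: print("red",s[i],unup(ce[i],x0,y0),pt("top",*unup(ce[i],x0,y0),90))
dark=(a.max(2)<80).astype(np.uint8)
n,l,s,ce=cv2.connectedComponentsWithStats(dark)
for i in range(1,n):
    if s[i,4]>60: print("dark",s[i],unup(ce[i],x0,y0),pt("top",*unup(ce[i],x0,y0),60))
# predicted
M=np.array([574.2,-25,0]);
for yw in (.386,):
    R=np.array([[np.cos(yw),-np.sin(yw),0],[np.sin(yw),np.cos(yw),0],[0,0,1]])
    for nm,p in dict(pinA=(-36,-66,74),pinAbase=(-36,-66,36),pinB=(36,60,74),pinBb=(36,60,36),kl=(0,98,68),kr=(0,-98,68),cast=(-14,-8,41),tabc=(5,31,41)).items():
        P=M+R@np.array(p,float); print(nm,P.round(1),proj("top",P).round(1))
```

```text
bar ((461.796142578125, -389.5495910644531), (105.7655029296875, 16.73358917236328), 68.66155242919922)
bar centroid px [429.8313253 244.2995219]
[149 118  34  32 736] [412.2817029  226.78849638] [ 519.33821986 -351.58748322   24.        ]
[ 350  343   37   63 1475] [446.02310734 266.20457627] [ 401.58929636 -442.42237011   24.        ]
red [550 218  23  25 427] [338.0204918  202.81128025] [ 584.1631305  -130.83641119   90.        ]
red [162 386  23  24 429] [273.36072261 230.80283605] [508.41179027  53.80867161  90.        ]
dark [516 171  18  18 256] [332.         194.60026042] [ 614.53509459 -116.00066131   60.        ]
dark [501 202  23  21 304] [329.7308114  200.17269737] [ 598.15678155 -108.86574489   60.        ]
dark [191 251  14  12 120] [277.56805556 207.35694444] [580.54479997  42.98773233  60.        ]
dark [ 248  257  184   79 5476] [297.30082785 213.53926224] [561.02422137 -13.84268417  60.        ]
dark [485 282  16  12 141] [326.64479905 212.55614657] [561.88160796 -98.78351049  60.        ]
dark [141 332  18  19 283] [269.47202591 221.49381625] [539.70564743  66.79010076  60.        ]
pinA [565.7 -99.7  74. ] [327.1 210.4]
pinAbase [565.7 -99.7  36. ] [326.6 212.6]
pinB [585.   44.1  74. ] [276.9 205. ]
pinBb [585.   44.1  36. ] [277.7 207.3]
kl [537.3  65.8  68. ] [269.6 221.9]
kr [ 611.1 -115.8   68. ] [332.1 195.2]
cast [564.2 -37.7  41. ] [305.6 213.3]
tabc [567.2   5.6  41. ] [290.8 212.7]
```

Run:
```python
from m import *
im=np.load("top0.npy")
cv2.imwrite("pics/lid.png",up(im,390,125,460,230,5)[:,:,::-1])
for p in [(418,216),(405,142),(442,206),(430,135)]: print(p,pt("top",*p,0).round(0),pt("top",*p,190).round(0))
for nm,p,z in [("can",(330,276),121),("pot",(294,281),42),("bottle",(253,150),68),("mug",(302,140),90),("trayc",(188,227),64),("tray tl",(141,199),64),("tray tr",(236,197),64),("tray bl",(140,257),64),("tray br",(236,255),64)]: print(nm,pt("top",*p,z).round(0))
```

```text
(418, 216) [ 555. -376.    0.] [ 525. -334.  190.]
(405, 142) [ 788. -351.    0.] [ 729. -312.  190.]
(442, 206) [ 584. -451.    0.] [ 550. -399.  190.]
(430, 135) [ 809. -430.    0.] [ 747. -381.  190.]
can [ 378. -100.  121.]
pot [369.  -0.  42.]
bottle [753. 113.  68.]
mug [773. -32.  90.]
trayc [529. 300.  64.]
tray tl [614. 438.  64.]
tray tr [613. 163.  64.]
tray bl [446. 434.  64.]
tray br [445. 162.  64.]
```

View pics/lid.png

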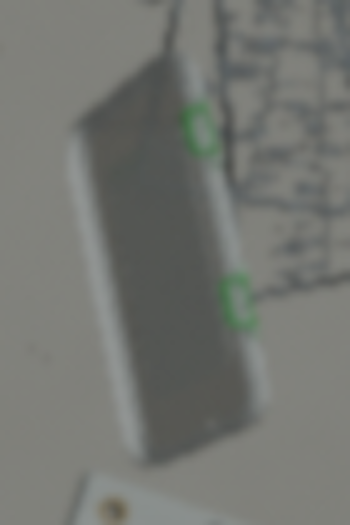

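Run:
```python
import cv2
im=cv2.imread("pics/top0.png")
cv2.imwrite("pics/tray.png",cv2.resize(im[185:270,125:250],None,fx=6,fy=6,interpolation=cv2.INTER_CUBIC))
```

```text
(no output)
```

View pics/tray.png

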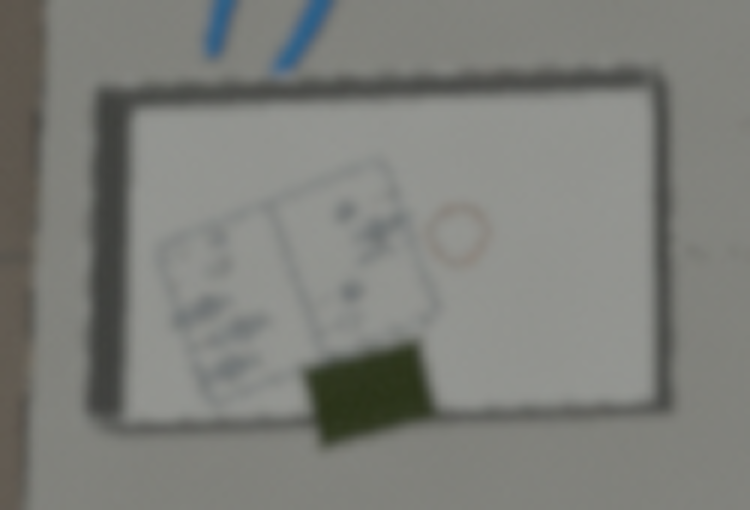

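Candidates for the casting:
- the olive L in the mould slot at (297,213): chosen, and checked in crop c1, where it has the tab and bar and is olive
- the blue L at (380,197): the decoy
- the olive ribbed part on the tray rim at (186,250): glued
- the olive boat at (527,228)

Positions:
- mould at about (574,-25), yaw 0.386
- top half at about (462,-391), yaw -0.37, with its red mark at the same -x,-y corner
- the right keeper looks like only about 1.40, so it will need nudging open

I'll move over the casting first.

carry_out(
  series=[
    {"delta_pos": [25,35,0],"turn": [0,0,0.1],"hand": 0.45},
    {"delta_pos": [60,82,0],"turn": [0,0,0.27],"hand": 0.45},
    {"delta_pos": [95,130,0],"turn": [0,0,0.44],"hand": 0.45},
    {"delta_pos": [130,178,0],"turn": [0,0,0.61],"hand": 0.45},
    {"delta_pos": [165,225,0],"turn": [0,0,0.78],"hand": 0.45},
    {"delta_pos": [200,272,-10],"turn": [0,0,0.95],"hand": 0.45},
    {"delta_pos": [235,319,-20],"turn": [0,0,1.12],"hand": 0.45},
    {"delta_pos": [265,360,-30],"turn": [0,0,1.28],"hand": 0.45},
  ],
)

```text
clock: 1.3
eef_pos: [484.1, -143.0, 175.3]
eef_rot: [3.141, 0.0, 1.694]
wrist_force: [0.2, -0.1, 0.1]
finger_gap: 42.4
```

carry_out(
  series=[
    {"delta_pos": [35,46,-15],"turn": [0,0,0.13],"hand": 0.4},
    {"delta_pos": [65,86,-30],"turn": [0,0,0.24],"hand": 0.4},
    {"delta_pos": [81,107,-50],"turn": [0,0,0.27],"hand": 0.4},
    {"delta_pos": [81,107,-75],"turn": [0,0,0.27],"hand": 0.4},
    {"delta_pos": [81,107,-75],"turn": [0,0,0.27],"hand": 0.4},
    {"delta_pos": [81,107,-75],"turn": [0,0,0.27],"hand": 0.4},
  ],
)

```text
clock: 2.05
eef_pos: [564.4, -38.2, 101.5]
eef_rot: [3.141, 0.001, 1.957]
wrist_force: [0.0, 0.3, 0.6]
finger_gap: 37.3
```

Run:
```python
from h import *
s=read_state();print(s["eef_pos"],s["eef_rot"],s["joints"].round(2),s["clock"])
im=camera("top");cv2.imwrite("pics/t1.png",up(im,245,165,365,260,6)[:,:,::-1])
im=camera("scene");np.save("s1.npy",im);cv2.imwrite("pics/s1.png",im[:,:,::-1])
for p in [(574,-25,36),(462,-391,24),(535,210,2)]: print(proj("scene",p))
```

```text
[564.44439654 -38.2200898  101.49030196] [3.14063990e+00 5.37141171e-04 1.95730365e+00] [-0.13  0.44  1.59  0.    1.12 -0.52] 2.05
[310.08521568 209.67790017]
[376.67981037 288.99878243]
[257.54448708 194.54255788]
```

View pics/t1.png

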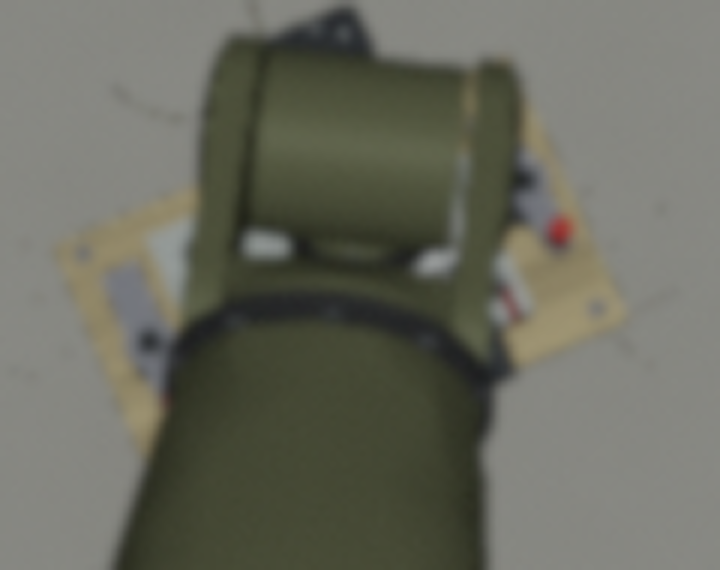

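View pics/s1.png

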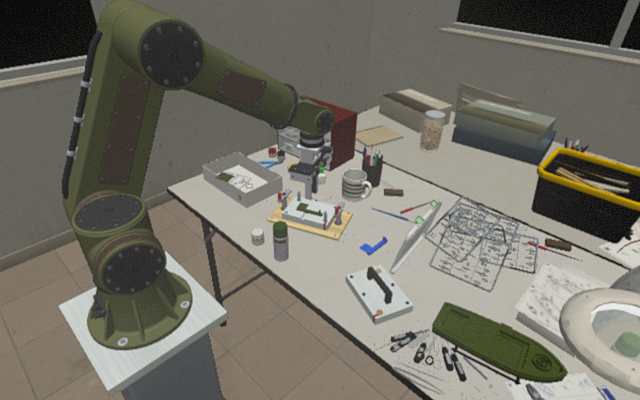

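The scene view shows the gripper over the mould at about (310,190), the tray at (243,180) and the top half at (378,293). The top view is mostly covered by the arm.

Run:
```python
from h import *
im=np.load("s1.npy")
cv2.imwrite("pics/s1a.png",up(im,260,150,365,245,7)[:,:,::-1])
a=up(im,260,150,365,245).astype(int)
red=((a[...,0]-a[...,1])>45).astype(np.uint8)
n,l,s,ce=cv2.connectedComponentsWithStats(red)
for i in range(1,n):
    if s[i,4]>80: print("red",s[i],unup(ce[i],260,150))
def tri(p,q):
    o1,d1=ray("top",*p);o2,d2=ray("scene",*q);A=np.stack([d1,-d2],1);t=np.linalg.lstsq(A,o2-o1,rcond=None)[0]
    print(o1+d1*t[0],o2+d2*t[1])
```

```text
red [ 56   0  33   8 217] [271.39592934 150.05952381]
red [ 60  11  27   8 141] [271.5998818  152.06560284]
red [106 250  22  49 764] [279.02421466 194.97338569]
red [451 338  23  48 798] [336.3855472  209.53299916]
red [384 431  14  23 195] [324.56965812 223.10470085]
```

View pics/s1a.png

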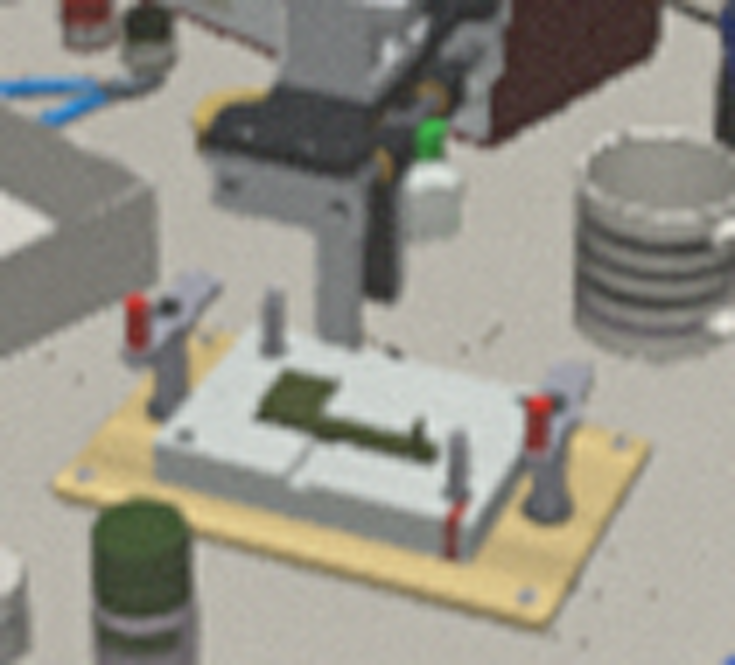

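Run:
```python
from h import *
M=np.array([574.2,-25,0.]);yw=.386
R=np.array([[np.cos(yw),-np.sin(yw),0],[np.sin(yw),np.cos(yw),0],[0,0,1]])
for nm,p in dict(pinA=(-36,-66,74),pinB=(36,60,74),kl=(0,98,70),kr=(0,-98,70),c1=(-55,-80,36),c2=(-55,80,36),c3=(55,-80,36),casttop=(-14,-37,53)).items():
    P=M+R@np.array(p,float); q=proj("scene",P); print(nm,q.round(1),"crop",((q-[260,150])*7).round(0))
for nm,q,s in (("L",(279,195),1),("R",(336.4,209.5),-1)):
    P=pt("scene",*q,82); l=R.T@(P-M); print(nm,P.round(1),l.round(1), "angle by dir",np.arctan2(-l[0],s*(l[1]-s*98)))
for nm,q,s in (("L",(273.4,230.8),1),("R",(338,202.8),-1)):
    P=pt("top",*q,89); l=R.T@(P-M); print(nm,P.round(1),l.round(1), "angle by dir",np.arctan2(-l[0],s*(l[1]-s*98)))
```

```text
pinA [324.9 210.9] crop [454. 426.]
pinB [298.2 190.7] crop [268. 285.]
kl [283.4 194.4] crop [164. 311.]
kr [338.3 208.3] crop [548. 408.]
c1 [326.4 225. ] crop [465. 525.]
c2 [281.  212.7] crop [147. 439.]
c3 [338.5 206.6] crop [549. 396.]
casttop [318.9 210.4] crop [412. 423.]
L [512.9  59.2  82. ] [-25.1 101.1  82. ] angle by dir 1.4492171606650812
R [ 588.9 -127.1   82. ] [ -24.8 -100.2   82. ] angle by dir 1.483840058671363
L [508.6  53.8  89. ] [-31.2  97.7  89. ] angle by dir 1.580846368231165
R [ 584.4 -130.8   89. ] [ -30.4 -101.9   89. ] angle by dir 1.4436435929603246
```

carry_out(
  series=[
    {"delta_pos": [0,0,-25],"turn": [0,0,0],"hand": 0.4},
    {"delta_pos": [0,0,-45],"turn": [0,0,0],"hand": 0.4},
    {"delta_pos": [0,0,-56],"turn": [0,0,0],"hand": 0.4},
    {"delta_pos": [0,0,-60],"turn": [0,0,0],"hand": 0.4},
    {"delta_pos": [0,0,-62],"turn": [0,0,0],"hand": 0.4},
    {"delta_pos": [0,0,-63],"turn": [0,0,0],"hand": 0.4},
    {"delta_pos": [0,0,-63],"turn": [0,0,0],"hand": 0.4},
  ],
  squeeze=8,
)

```text
clock: 3.02
eef_pos: [564.3, -37.9, 37.8]
eef_rot: [3.141, 0.0, 1.958]
wrist_force: [0.1, -0.0, -0.4]
finger_gap: 37.3
```

Run:
```python
from h import *
s=read_state();print(s["eef_pos"],s["wrist_force"],s["clock"])
im=camera("scene");np.save("s2.npy",im);cv2.imwrite("pics/s2.png",up(im,260,150,365,245,7)[:,:,::-1])
```

```text
[564.28712282 -37.93374926  37.79150896] [ 0.12624448 -0.04464598 -0.43169236] 3.025
```

View pics/s2.png

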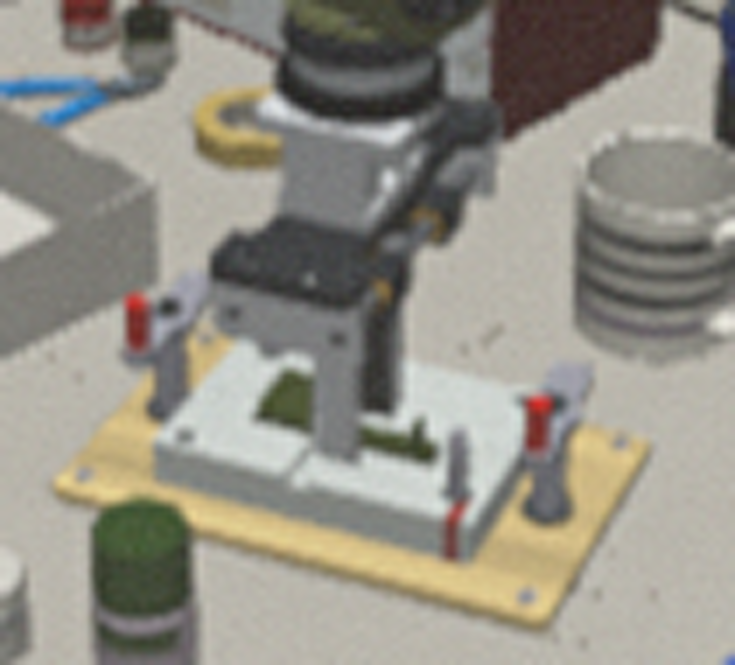

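The fingers straddle the bar, with the near finger's tip at about (308,215) in the full image, beside the tab and clear of the pins. I'll close and lift.

carry_out(
  series=[
    {"delta_pos": [0,0,0],"turn": [0,0,0],"hand": 0.0},
    {"delta_pos": [0,0,0],"turn": [0,0,0],"hand": 0.0},
    {"delta_pos": [0,0,0],"turn": [0,0,0],"hand": 0.0},
    {"delta_pos": [0,0,0],"turn": [0,0,0],"hand": 0.0},
  ],
  squeeze=8,
)

```text
clock: 3.58
eef_pos: [564.1, -37.9, 37.5]
eef_rot: [3.142, 0.0, 1.958]
wrist_force: [-0.2, 0.0, 0.2]
finger_gap: 11.9
```

carry_out(
  series=[
    {"delta_pos": [0,0,3],"turn": [0,0,0],"hand": 0.0},
    {"delta_pos": [0,0,12],"turn": [0,0,0],"hand": 0.0},
    {"delta_pos": [0,0,30],"turn": [0,0,0],"hand": 0.0},
    {"delta_pos": [0,0,55],"turn": [0,0,0],"hand": 0.0},
    {"delta_pos": [0,0,80],"turn": [0,0,0],"hand": 0.0},
    {"delta_pos": [0,0,95],"turn": [0,0,0],"hand": 0.0},
    {"delta_pos": [0,0,100],"turn": [0,0,0],"hand": 0.0},
  ],
)

```text
clock: 4.45
eef_pos: [564.4, -37.9, 138.6]
eef_rot: [3.14, 0.001, 1.958]
wrist_force: [-0.5, 0.4, 0.2]
finger_gap: 12.1
```

Run:
```python
from h import *
s=read_state();print(s["eef_pos"],s["finger_gap"],s["clock"])
im=camera("scene");np.save("s3.npy",im);cv2.imwrite("pics/s3.png",up(im,260,130,365,245,6)[:,:,::-1])
```

```text
[564.37609852 -37.9169082  138.61839823] 12.08793361185008 4.45
```

View pics/s3.png

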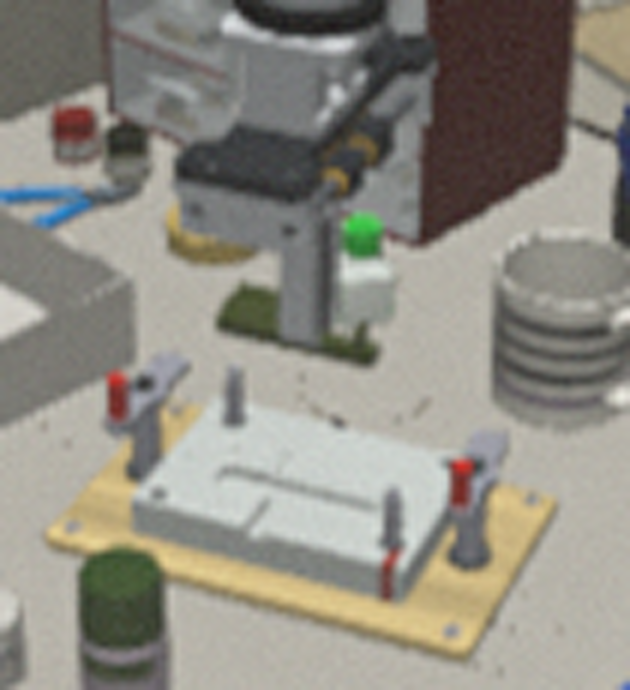

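The casting is held level in the fingers at about (310,185) and the slot below it is empty. Next is the tray.

carry_out(
  series=[
    {"delta_pos": [-3,25,0],"turn": [0,0,0.08],"hand": 0.0},
    {"delta_pos": [-8,68,0],"turn": [0,0,0.25],"hand": 0.0},
    {"delta_pos": [-13,113,0],"turn": [0,0,0.42],"hand": 0.0},
    {"delta_pos": [-18,158,0],"turn": [0,0,0.59],"hand": 0.0},
    {"delta_pos": [-24,203,0],"turn": [0,0,0.76],"hand": 0.0},
    {"delta_pos": [-28,236,-10],"turn": [0,0,0.92],"hand": 0.0},
    {"delta_pos": [-29,248,-35],"turn": [0,0,1.0],"hand": 0.0},
    {"delta_pos": [-29,248,-60],"turn": [0,0,1.0],"hand": 0.0},
  ],
)

```text
clock: 5.5
eef_pos: [534.4, 211.0, 75.9]
eef_rot: [-3.141, -0.001, 2.961]
wrist_force: [0.1, 0.8, 0.2]
finger_gap: 11.6
```

Run:
```python
from h import *
s=read_state();print(s["eef_pos"],s["finger_gap"],s["clock"],s["joints"].round(2))
im=camera("scene");cv2.imwrite("pics/s4.png",up(im,190,90,310,220,5)[:,:,::-1])
```

```text
[534.43843225 211.0050609   75.87288324] 11.623935002184865 5.5 [ 0.31  0.49  1.58  0.    1.08 -1.08]
```

View pics/s4.png

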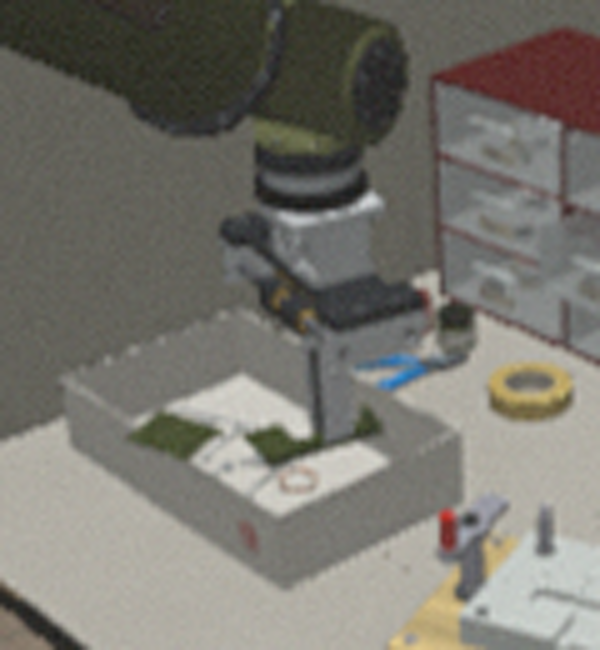

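The casting hangs inside the tray outline at about (250,178), clear of the walls. I'll lower it.

carry_out(
  series=[
    {"delta_pos": [0,0,-15],"turn": [0,0,0],"hand": 0.0},
    {"delta_pos": [0,0,-35],"turn": [0,0,0],"hand": 0.0},
    {"delta_pos": [0,0,-52],"turn": [0,0,0],"hand": 0.0},
    {"delta_pos": [0,0,-60],"turn": [0,0,0],"hand": 0.0},
    {"delta_pos": [0,0,-64],"turn": [0,0,0],"hand": 0.0},
    {"delta_pos": [0,0,-67],"turn": [0,0,0],"hand": 0.0},
    {"delta_pos": [0,0,-68],"turn": [0,0,0],"hand": 0.0},
    {"delta_pos": [0,0,-68],"turn": [0,0,0],"hand": 0.0},
  ],
)

```text
clock: 6.55
eef_pos: [535.2, 210.2, 9.7]
eef_rot: [3.141, 0.0, 2.958]
wrist_force: [-0.6, 0.3, 0.0]
finger_gap: 11.7
```

carry_out(
  series=[
    {"delta_pos": [0,0,-1],"turn": [0,0,0],"hand": 0.1},
    {"delta_pos": [0,0,-1],"turn": [0,0,0],"hand": 0.2},
    {"delta_pos": [0,0,-1],"turn": [0,0,0],"hand": 0.28},
    {"delta_pos": [0,0,-1],"turn": [0,0,0],"hand": 0.28},
    {"delta_pos": [0,0,10],"turn": [0,0,0],"hand": 0.28},
    {"delta_pos": [0,0,40],"turn": [0,0,0],"hand": 0.28},
    {"delta_pos": [0,0,80],"turn": [0,0,0],"hand": 0.28},
    {"delta_pos": [0,0,120],"turn": [0,0,0],"hand": 0.28},
  ],
)

```text
clock: 7.55
eef_pos: [535.1, 210.1, 131.5]
eef_rot: [3.141, 0.001, 2.958]
wrist_force: [0.1, 0.0, -0.9]
finger_gap: 26.6
```

Run:
```python
from h import *
s=read_state();print(s["eef_pos"],s["finger_gap"],s["clock"],s["joints"].round(2))
im=camera("scene");cv2.imwrite("pics/s5.png",up(im,190,90,370,240,4)[:,:,::-1])
im=camera("top");np.save("t5.npy",im);cv2.imwrite("pics/t5.png",im[:,:,::-1])
```

```text
[535.06257239 210.10200356 131.53601773] 26.558753173444316 7.55 [ 0.31  0.42  1.53  0.    1.19 -1.08]
```

View pics/s5.png

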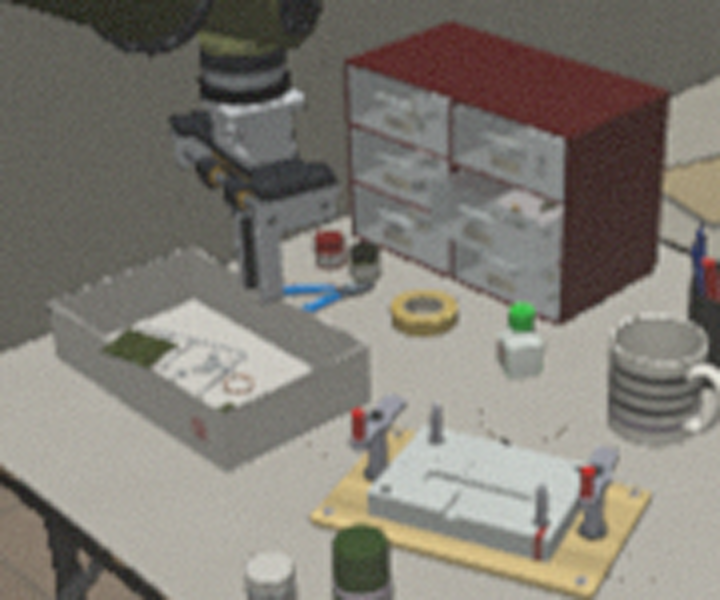

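View pics/t5.png

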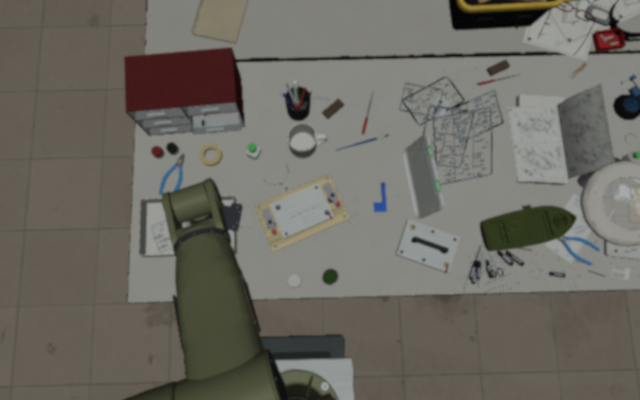

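The casting lies in the tray, and nothing is left in the mould slot. Next I'll nudge both keepers clearly past 1.45 with shut fingers, left one first.

carry_out(
  series=[
    {"delta_pos": [-8,-25,0],"turn": [0,0,-0.12],"hand": 0},
    {"delta_pos": [-19,-65,0],"turn": [0,0,-0.3],"hand": 0},
    {"delta_pos": [-30,-103,0],"turn": [0,0,-0.48],"hand": 0},
    {"delta_pos": [-38,-127,0],"turn": [0,0,-0.66],"hand": 0},
    {"delta_pos": [-39,-129,0],"turn": [0,0,-0.84],"hand": 0},
    {"delta_pos": [-39,-129,-15],"turn": [0,0,-1.0],"hand": 0},
    {"delta_pos": [-39,-129,-40],"turn": [0,0,-1.0],"hand": 0},
    {"delta_pos": [-39,-129,-51],"turn": [0,0,-1.0],"hand": 0},
  ],
)

```text
clock: 8.65
eef_pos: [495.5, 81.0, 77.3]
eef_rot: [-3.14, -0.0, 1.958]
wrist_force: [-0.0, 1.0, 0.4]
finger_gap: 0.7
```

Run:
```python
from h import *
s=read_state();print(s["eef_pos"],s["eef_rot"],s["finger_gap"],s["clock"])
im=camera("scene");cv2.imwrite("pics/s6.png",up(im,225,130,365,245,5)[:,:,::-1])
```

```text
[495.4651941   81.01461464  77.300377  ] [-3.13990756e+00 -4.99675039e-04  1.95798453e+00] 0.7431389174129726 8.65
```

View pics/s6.png

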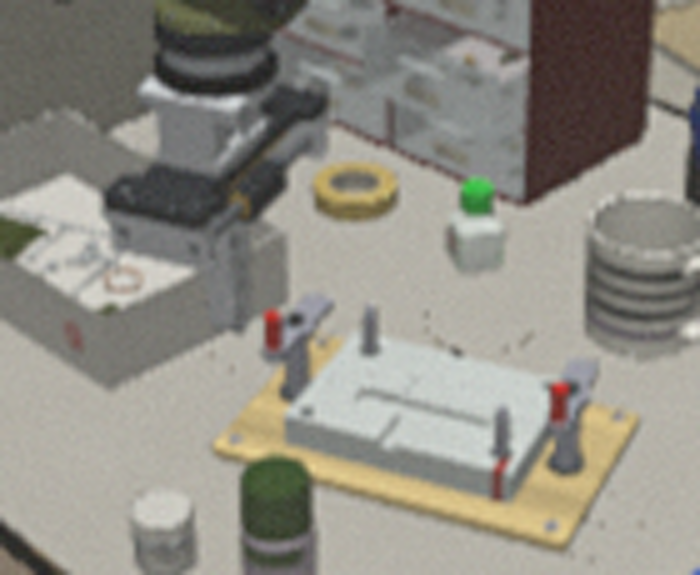

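carry_out(
  series=[
    {"delta_pos": [2,-5,0],"turn": [0,0,0],"hand": 0},
    {"delta_pos": [4,-10,0],"turn": [0,0,0],"hand": 0},
    {"delta_pos": [6,-14,0],"turn": [0,0,0],"hand": 0},
    {"delta_pos": [7,-18,0],"turn": [0,0,0],"hand": 0},
    {"delta_pos": [7,-18,0],"turn": [0,0,0],"hand": 0},
  ],
)

```text
clock: 9.32
eef_pos: [503.2, 62.8, 78.5]
eef_rot: [3.141, 0.0, 1.957]
wrist_force: [-0.4, 0.4, -0.7]
finger_gap: 0.6
```

Run:
```python
from h import *
s=read_state();print(s["eef_pos"],s["wrist_force"],s["clock"], proj("scene",s["eef_pos"]))
im=camera("scene");np.save("s7.npy",im);cv2.imwrite("pics/s7.png",up(im,255,150,365,245,6)[:,:,::-1])
```

```text
[503.22834738  62.81321119  78.54737127] [-0.37348212  0.36893612 -0.68467635] 9.325 [276.07031394 196.55670776]
```

View pics/s7.png

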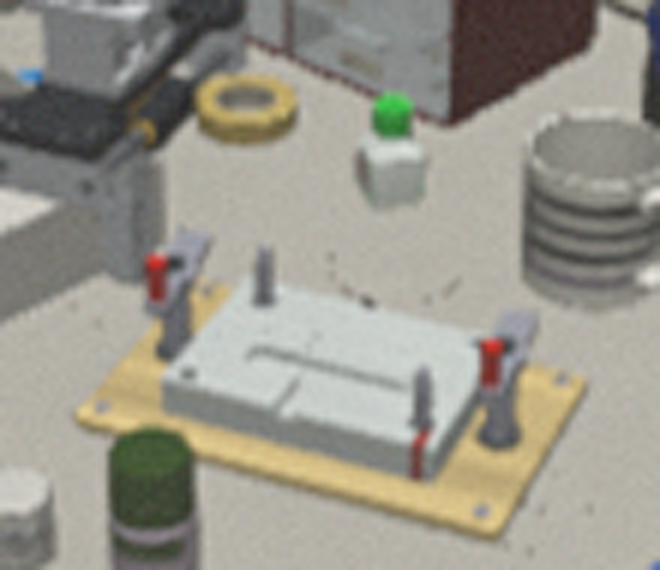

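Run:
```python
from h import *
im=np.mean([np.load(f).astype(float) for f in("s7.npy",)],0).astype(np.uint8)
# manual corner/edge measures: red pegs
a=up(im,255,150,365,245).astype(int)
red=((a[...,0]-a[...,1])>45).astype(np.uint8)
n,l,s,ce=cv2.connectedComponentsWithStats(red)
for i in range(1,n):
    if s[i,4]>80: print("red",s[i],unup(ce[i],255,150))
from m import *
m=(((a[...,2]-a[...,0])>-2)&(a[...,0]>150)).astype(np.uint8)*255
m=cv2.morphologyEx(m,cv2.MORPH_OPEN,np.ones((9,9)));m=cv2.morphologyEx(m,cv2.MORPH_CLOSE,np.ones((25,25)))
# board
b=((a[...,0]-a[...,2])>25).astype(np.uint8)*255; b=cv2.morphologyEx(b,cv2.MORPH_OPEN,np.ones((5,5)))
c=big(b); h=cv2.convexHull(c)
ps=np.array([pt("scene",*unup(p[0],255,150),12)[:2] for p in h],np.float32); print("board",cv2.minAreaRect(ps))
c=big(m); h=cv2.convexHull(c)
ps=np.array([pt("scene",*unup(p[0],255,150),36)[:2] for p in h],np.float32); print("face",cv2.minAreaRect(ps))
cv2.imwrite("pics/mm.png",np.hstack([cv2.resize(m,(390,330)),cv2.resize(b,(390,330))]))
```

```text
red [145 253  23  47 751] [280.60130937 195.24201065]
red [481 338  23  48 796] [336.40075377 209.49979062]
red [414 432  14  20 179] [324.57588454 223.06936685]
board ((571.3026123046875, -27.144760131835938), (162.4541015625, 254.59007263183594), 22.425230026245117)
face ((572.655029296875, -25.876441955566406), (117.51598358154297, 161.09539794921875), 22.311185836791992)
```

View pics/mm.png

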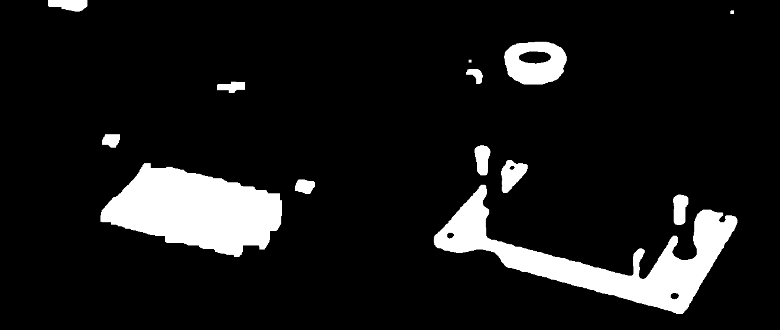

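Left keeper's peg moved from (279.0,195) to (280.6,195.2), so it opened further. Now the right one.

carry_out(
  series=[
    {"delta_pos": [-4,9,5],"turn": [0,0,0],"hand": 0},
    {"delta_pos": [-4,9,45],"turn": [0,0,0],"hand": 0},
    {"delta_pos": [14,-35,50],"turn": [0,0,0],"hand": 0},
    {"delta_pos": [35,-85,50],"turn": [0,0,0],"hand": 0},
    {"delta_pos": [56,-140,50],"turn": [0,0,0],"hand": 0},
    {"delta_pos": [78,-190,50],"turn": [0,0,0],"hand": 0},
    {"delta_pos": [89,-219,50],"turn": [0,0,0],"hand": 0},
    {"delta_pos": [89,-219,40],"turn": [0,0,0],"hand": 0},
  ],
)

```text
clock: 10.38
eef_pos: [592.6, -157.0, 118.6]
eef_rot: [3.141, 0.001, 1.956]
wrist_force: [-0.6, -0.0, -0.7]
finger_gap: 0.3
```

carry_out(
  series=[
    {"delta_pos": [0,0,-25],"turn": [0,0,0],"hand": 0},
    {"delta_pos": [0,0,-40],"turn": [0,0,0],"hand": 0},
    {"delta_pos": [-2,5,-40],"turn": [0,0,0],"hand": 0},
    {"delta_pos": [-4,10,-40],"turn": [0,0,0],"hand": 0},
    {"delta_pos": [-6,14,-40],"turn": [0,0,0],"hand": 0},
    {"delta_pos": [-8,19,-40],"turn": [0,0,0],"hand": 0},
    {"delta_pos": [-8,19,-40],"turn": [0,0,0],"hand": 0},
  ],
)

```text
clock: 11.25
eef_pos: [584.4, -137.2, 79.1]
eef_rot: [3.141, 0.002, 1.958]
wrist_force: [1.2, -4.6, 1.2]
finger_gap: 0.1
```

Run:
```python
from h import *
s=read_state();print(s["eef_pos"],s["wrist_force"],s["clock"])
im=camera("scene");np.save("s8.npy",im);cv2.imwrite("pics/s8.png",up(im,255,150,365,245,6)[:,:,::-1])
a=up(im,255,150,365,245).astype(int)
red=((a[...,0]-a[...,1])>45).astype(np.uint8)
n,l,s,ce=cv2.connectedComponentsWithStats(red)
for i in range(1,n):
    if s[i,4]>80: print("red",s[i],unup(ce[i],255,150))
```

```text
[ 584.39960244 -137.16022564   79.13334101] [ 1.20664575 -4.58856287  1.22053033] 11.25
red [ 86   0  33   9 236] [271.44279661 150.11370056]
red [ 90  11  28   8 132] [271.49873737 151.98863636]
red [146 254  22  47 746] [280.63717605 195.33824844]
red [464 333  16  51 562] [333.0747331  209.11654804]
red [414 431  14  22 196] [324.59863946 223.08928571]
```

View pics/s8.png

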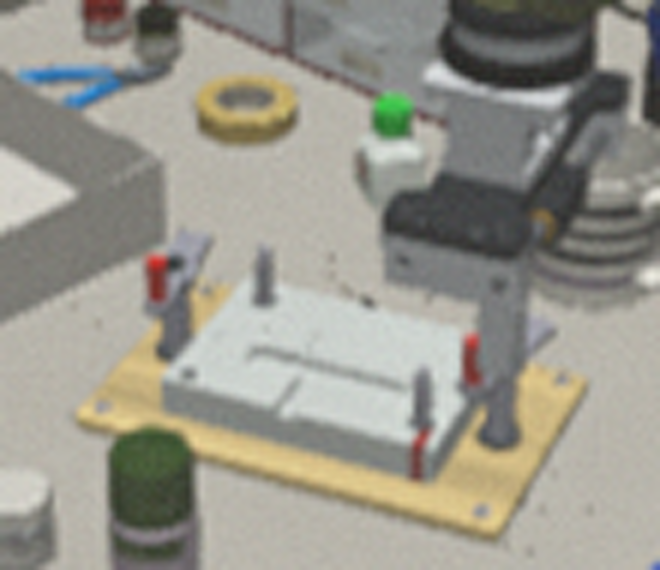

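Right peg moved from (336.4,209.5) to about (333,209), with 4.7 N of contact, so it is near its open stop. On to the top half. A centred grip there would bring the gripper body against the clear lid (front end at about x=550), so I'll first push the handle bar 40 mm away from it with shut fingers.

carry_out(
  series=[
    {"delta_pos": [3,-9,0],"turn": [0,0,0],"hand": 0},
    {"delta_pos": [4,-10,45],"turn": [0,0,0.05],"hand": 0},
    {"delta_pos": [-5,-35,80],"turn": [0,0,0.2],"hand": 0},
    {"delta_pos": [-25,-85,85],"turn": [0,0,0.37],"hand": 0},
    {"delta_pos": [-48,-140,85],"turn": [0,0,0.54],"hand": 0},
    {"delta_pos": [-70,-192,85],"turn": [0,0,0.7],"hand": 0},
    {"delta_pos": [-92,-243,85],"turn": [0,0,0.81],"hand": 0},
    {"delta_pos": [-100,-263,75],"turn": [0,0,0.813],"hand": 0},
  ],
)

```text
clock: 12.3
eef_pos: [482.8, -402.7, 153.6]
eef_rot: [-3.141, 0.001, 2.769]
wrist_force: [0.3, 1.2, -0.6]
finger_gap: 0.3
```

carry_out(
  series=[
    {"delta_pos": [0,0,-10],"turn": [0,0,0],"hand": 0},
    {"delta_pos": [0,0,-40],"turn": [0,0,0],"hand": 0},
    {"delta_pos": [0,0,-60],"turn": [0,0,0],"hand": 0},
    {"delta_pos": [0,0,-70],"turn": [0,0,0],"hand": 0},
    {"delta_pos": [0,0,-70],"turn": [0,0,0],"hand": 0},
  ],
)

```text
clock: 12.92
eef_pos: [484.5, -398.9, 83.0]
eef_rot: [3.141, -0.001, 2.771]
wrist_force: [0.1, 0.4, -0.1]
finger_gap: 0.8
```

Run:
```python
from h import *
s=read_state();print(s["eef_pos"],s["eef_rot"],s["wrist_force"],s["joints"].round(2),s["clock"])
im=camera("scene");np.save("s9.npy",im);cv2.imwrite("pics/s9.png",up(im,325,190,460,330,5)[:,:,::-1])
```

```text
[ 484.50792513 -398.9022897    82.97115112] [ 3.14105924e+00 -9.55504227e-04  2.77138501e+00] [ 0.05385052  0.37463629 -0.11907838] [-0.75  0.59  1.4   0.    1.15 -1.95] 12.925
```

View pics/s9.png

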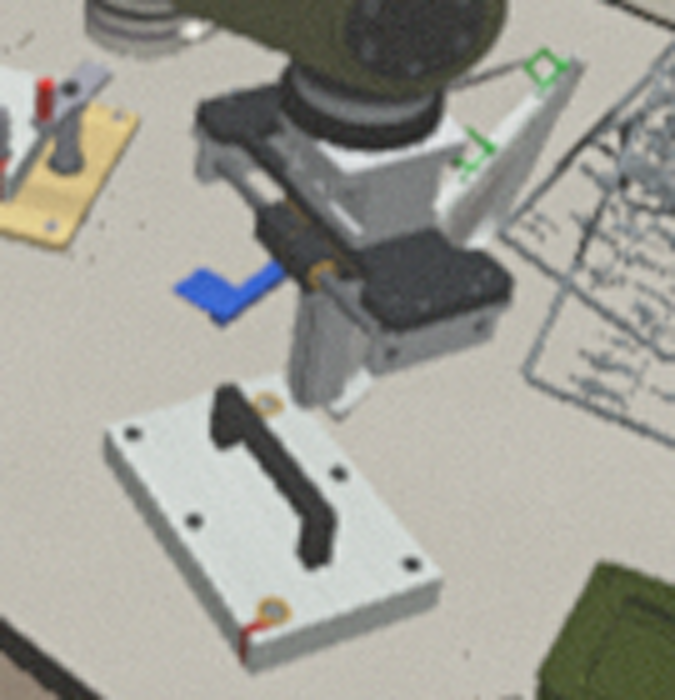

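The shut fingers hang just behind the bar at about (388,270), with the lid clear beyond them. I'll descend and push.

carry_out(
  series=[
    {"delta_pos": [0,0,-18],"turn": [0,0,0],"hand": 0},
    {"delta_pos": [0,0,-38],"turn": [0,0,0],"hand": 0},
    {"delta_pos": [0,0,-47],"turn": [0,0,0],"hand": 0},
    {"delta_pos": [-4,1.6,-47],"turn": [0,0,0],"hand": 0},
    {"delta_pos": [-9,3.5,-47],"turn": [0,0,0],"hand": 0},
    {"delta_pos": [-15,6,-47],"turn": [0,0,0],"hand": 0},
    {"delta_pos": [-22,8.5,-47],"turn": [0,0,0],"hand": 0},
    {"delta_pos": [-30,11.7,-47],"turn": [0,0,0],"hand": 0},
  ],
)

```text
clock: 13.98
eef_pos: [454.0, -388.3, 37.0]
eef_rot: [-3.141, 0.001, 2.771]
wrist_force: [3.8, -1.9, 1.7]
finger_gap: 0.7
```

carry_out(
  series=[
    {"delta_pos": [-7,2.7,0],"turn": [0,0,0],"hand": 0},
    {"delta_pos": [-13,5,0],"turn": [0,0,0],"hand": 0},
    {"delta_pos": [-17,6.6,0],"turn": [0,0,0],"hand": 0},
    {"delta_pos": [-17,6.6,0],"turn": [0,0,0],"hand": 0},
    {"delta_pos": [-12,5,0],"turn": [0,0,0],"hand": 0},
    {"delta_pos": [-11,4,30],"turn": [0,0,0],"hand": 0},
    {"delta_pos": [-11,4,80],"turn": [0,0,0],"hand": 0},
    {"delta_pos": [-11,4,120],"turn": [0,0,0],"hand": 0},
  ],
)

```text
clock: 14.98
eef_pos: [443.1, -384.1, 157.8]
eef_rot: [3.141, -0.001, 2.771]
wrist_force: [0.2, -0.1, -0.5]
finger_gap: 0.4
```

Run:
```python
from h import *
s=read_state();print(s["eef_pos"],s["eef_rot"],s["wrist_force"],s["joints"].round(2),s["clock"])
im=camera("scene");np.save("s10.npy",im);cv2.imwrite("pics/s10.png",up(im,325,190,460,330,5)[:,:,::-1])
im=camera("top");np.save("t10.npy",im);cv2.imwrite("pics/t10.png",up(im,370,150,480,300,4)[:,:,::-1])
```

```text
[ 443.09992985 -384.05910815  157.7643241 ] [ 3.14137500e+00 -9.16108071e-04  2.77086013e+00] [ 0.23102503 -0.14655618 -0.46885845] [-0.78  0.42  1.47 -0.    1.25 -1.98] 14.975
```

View pics/s10.png

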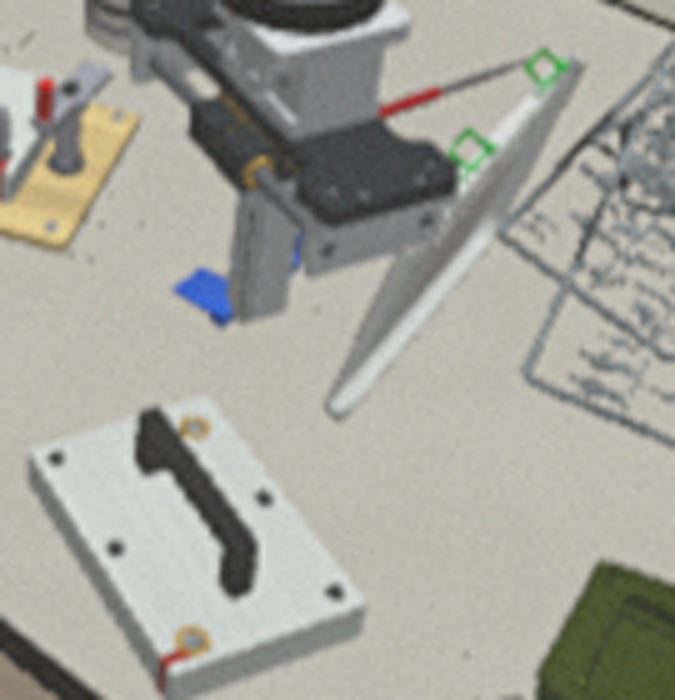

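View pics/t10.png

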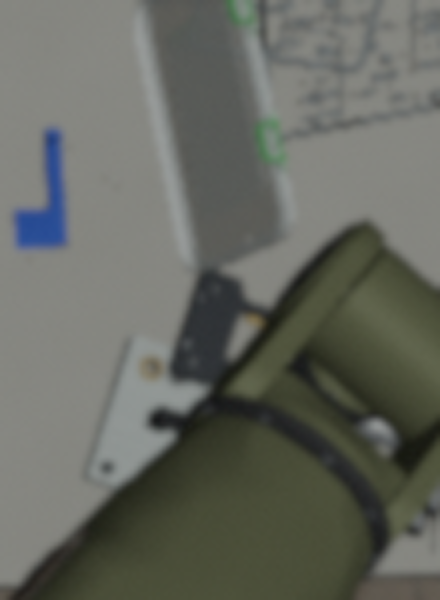

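The top half slid clear of the lid: it is now at about (365,300) in the scene view, with about the same yaw. Measuring it from the scene view.

Run:
```python
from h import *
im=np.load("s10.npy"); x0,y0,x1,y1=325,250,425,340
a=up(im,x0,y0,x1,y1).astype(int)
m=(a.max(2)<80).astype(np.uint8)*255
n,l,s,ce=cv2.connectedComponentsWithStats(m)
for i in range(1,n):
    if s[i,4]>60: print("dark",s[i],unup(ce[i],x0,y0))
yb=((a[...,0]-a[...,2])>40).astype(np.uint8)
n,l,s,ce=cv2.connectedComponentsWithStats(yb)
for i in range(1,n):
    if s[i,4]>60: print("ylw",s[i],unup(ce[i],x0,y0),pt("scene",*unup(ce[i],x0,y0),24).round(1))
P=np.array([423.2,-375.9,0]);yw=-.372
R=np.array([[np.cos(yw),-np.sin(yw),0],[np.sin(yw),np.cos(yw),0],[0,0,1]])
for nm,p in dict(bA=(-36,-66,24),bB=(36,60,24),barc=(0,0,61),e1=(0,52,61),e2=(0,-52,61),c1=(-55,-80,24),c2=(-55,80,24),c3=(55,80,24),c4=(55,-80,24)).items():
    q=proj("scene",P+R@np.array(p,float)); print(nm,q.round(1),"c5",((q+.5-[325,190])*5-.5).round(0))
```

```text
dark [ 164  134  141  220 8378] [364.24381316 289.11102491]
dark [   0  386  193  154 6299] [339.13614595 328.13320897]
dark [ 427  492  120   48 2402] [408.22002498 336.09672495]
dark [397 523  25  17 296] [392.39301802 338.32432432]
ylw [215 139  37  28 580] [363.28563218 275.00804598] [ 476.5 -333.8   24. ]
ylw [ 192  390   61   54 1362] [361.73580519 318.81975037] [ 358.8 -425.5   24. ]
bA [363.2 316.9] c5 [193. 637.]
bB [363.6 274.5] c5 [195. 424.]
barc [364.  283.5] c5 [197. 470.]
e1 [354.3 270.2] c5 [148. 403.]
e2 [374.5 298. ] c5 [250. 542.]
c1 [359.1 323.8] c5 [172. 671.]
c2 [330.4 278.9] c5 [ 29. 447.]
c3 [366.  267.9] c5 [207. 391.]
c4 [398.  309.6] c5 [367. 600.]
```

carry_out(
  series=[
    {"delta_pos": [-5,2,0],"turn": [0,0,-0.15],"hand": 0.5},
    {"delta_pos": [-10,4,0],"turn": [0,0,-0.33],"hand": 0.5},
    {"delta_pos": [-15,6,0],"turn": [0,0,-0.51],"hand": 0.5},
    {"delta_pos": [-20,7,0],"turn": [0,0,-0.69],"hand": 0.5},
    {"delta_pos": [-20,7,0],"turn": [0,0,-0.87],"hand": 0.5},
    {"delta_pos": [-20,7,0],"turn": [0,0,-1.05],"hand": 0.5},
    {"delta_pos": [-20,7,0],"turn": [0,0,-1.23],"hand": 0.5},
    {"delta_pos": [-20,7,0],"turn": [0,0,-1.41],"hand": 0.5},
  ],
)

```text
clock: 16.08
eef_pos: [422.8, -376.8, 155.0]
eef_rot: [-3.139, -0.001, 1.355]
wrist_force: [-0.1, 0.1, -0.0]
finger_gap: 47.2
```

carry_out(
  series=[
    {"delta_pos": [0,0,-5],"turn": [0,0,-0.14],"hand": 0.5},
    {"delta_pos": [0,0,-30],"turn": [0,0,-0.162],"hand": 0.5},
    {"delta_pos": [0,0,-60],"turn": [0,0,-0.162],"hand": 0.5},
    {"delta_pos": [0,0,-75],"turn": [0,0,-0.162],"hand": 0.5},
    {"delta_pos": [0,0,-75],"turn": [0,0,-0.162],"hand": 0.5},
  ],
)

```text
clock: 16.7
eef_pos: [422.7, -376.8, 80.3]
eef_rot: [-3.139, -0.001, 1.199]
wrist_force: [0.2, 0.1, 0.3]
finger_gap: 46.8
```

Run:
```python
from h import *
s=read_state();print(s["eef_pos"],s["eef_rot"],s["wrist_force"],s["joints"].round(2),s["clock"])
im=camera("scene");np.save("s11.npy",im);cv2.imwrite("pics/s11.png",up(im,325,190,460,330,5)[:,:,::-1])
```

```text
[ 422.73769183 -376.77373876   80.31078543] [-3.13920893e+00 -1.00980593e-03  1.19886119e+00] [0.20216492 0.14781306 0.29665055] [-0.79  0.47  1.6  -0.    1.08 -0.42] 16.7
```

View pics/s11.png

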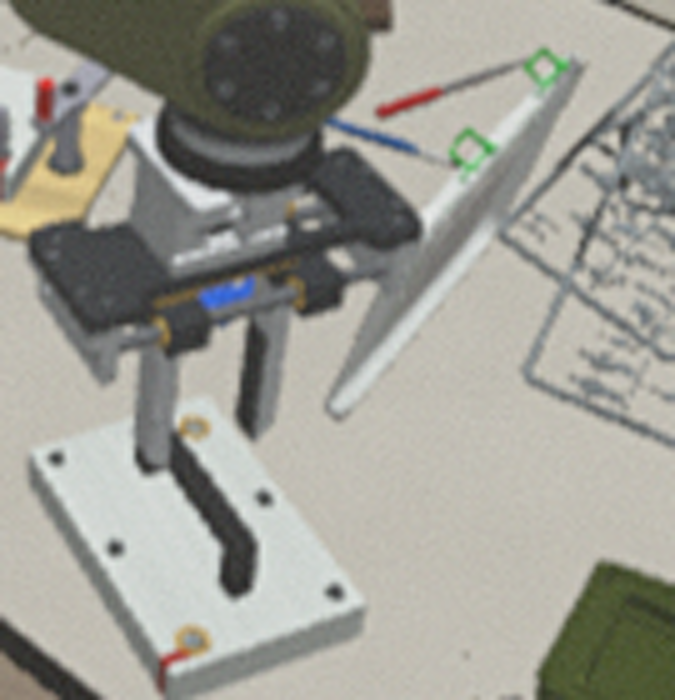

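The open fingers straddle the bar near its middle, around (365,275), and are well clear of the lid. I'll descend and grip.

carry_out(
  series=[
    {"delta_pos": [0,0,-20],"turn": [0,0,0],"hand": 0.5},
    {"delta_pos": [0,0,-38],"turn": [0,0,0],"hand": 0.5},
    {"delta_pos": [0,0,-46],"turn": [0,0,0],"hand": 0.5},
    {"delta_pos": [0,0,-46],"turn": [0,0,0],"hand": 0.5},
    {"delta_pos": [0,0,-46],"turn": [0,0,0],"hand": 0},
    {"delta_pos": [0,0,-46],"turn": [0,0,0],"hand": 0},
    {"delta_pos": [0,0,-46],"turn": [0,0,0],"hand": 0},
    {"delta_pos": [0,0,-46],"turn": [0,0,0],"hand": 0},
  ],
  squeeze=50,
)

```text
clock: 17.75
eef_pos: [422.9, -377.1, 35.6]
eef_rot: [-3.141, -0.0, 1.199]
wrist_force: [-3.7, 2.2, 4.2]
finger_gap: 13.5
```

Run:
```python
from h import *
s=read_state();print(s["eef_pos"],s["eef_rot"],s["wrist_force"],s["finger_gap"],s["clock"])
im=camera("scene");np.save("s12.npy",im);cv2.imwrite("pics/s12.png",up(im,325,230,425,340,6)[:,:,::-1])
x0,y0,x1,y1=325,250,425,340
a=up(im,x0,y0,x1,y1).astype(int)
yb=((a[...,0]-a[...,2])>40).astype(np.uint8)
n,l,s,ce=cv2.connectedComponentsWithStats(yb)
for i in range(1,n):
    if s[i,4]>60: print("ylw",s[i],unup(ce[i],x0,y0),pt("scene",*unup(ce[i],x0,y0),24).round(1))
```

```text
[ 422.85300018 -377.10548916   35.61024189] [-3.14096462e+00 -4.59497882e-05  1.19884949e+00] [-3.7294851   2.21075849  4.23375027] 13.536838092491603 17.75
ylw [296  66  14  15 156] [375.05128205 261.75213675] [ 541.5 -323.6   24. ]
ylw [225  69  31  12 136] [364.54166667 261.97794118] [ 519.2 -303.4   24. ]
ylw [305  90  12  16 119] [376.36064426 265.92226891] [ 530.6 -336.7   24. ]
ylw [214  94  19  36 347] [362.08813641 267.89601345] [ 495.6 -313.8   24. ]
ylw [ 196  388   62   52 1370] [362.55450122 318.46727494] [ 361.  -426.2   24. ]
```

View pics/s12.png

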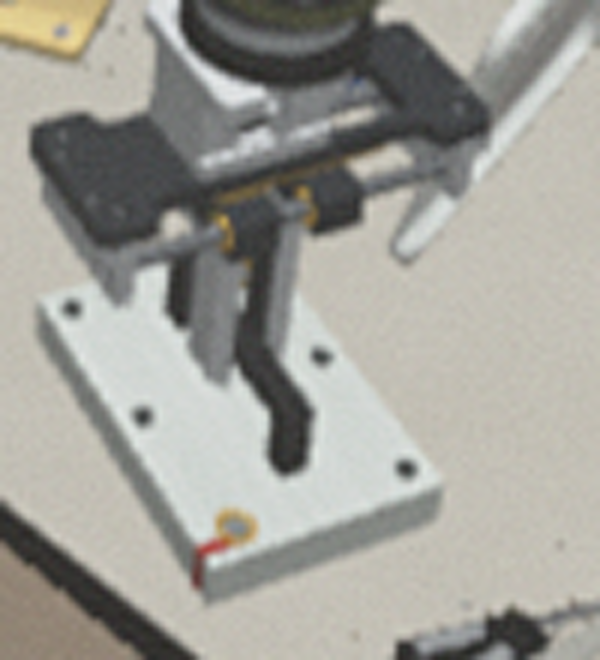

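carry_out(
  series=[
    {"delta_pos": [0,0,2],"turn": [0,0,0],"hand": 0},
    {"delta_pos": [0,0,6],"turn": [0,0,0],"hand": 0},
    {"delta_pos": [0,0,14],"turn": [0,0,0],"hand": 0},
    {"delta_pos": [0,0,28],"turn": [0,0,0],"hand": 0},
    {"delta_pos": [0,0,48],"turn": [0,0,0],"hand": 0},
    {"delta_pos": [0,0,72],"turn": [0,0,0],"hand": 0},
    {"delta_pos": [0,0,95],"turn": [0,0,0],"hand": 0},
    {"delta_pos": [0,0,110],"turn": [0,0,0],"hand": 0},
  ],
  squeeze=55,
)

```text
clock: 18.8
eef_pos: [423.3, -377.4, 147.4]
eef_rot: [3.14, 0.001, 1.199]
wrist_force: [-0.4, -0.4, -5.7]
finger_gap: 13.5
```

Run:
```python
from h import *
s=read_state();print(s["eef_pos"],s["eef_rot"],s["wrist_force"],s["moment"],s["finger_gap"],s["clock"])
im=camera("scene");np.save("s13.npy",im);cv2.imwrite("pics/s13.png",up(im,290,150,440,330,4)[:,:,::-1])
im=camera("top");np.save("t13.npy",im);cv2.imwrite("pics/t13.png",im[:,:,::-1])
```

```text
[ 423.34230404 -377.38224012  147.35158254] [3.13995006e+00 7.12438912e-04 1.19882788e+00] [-0.40616335 -0.39600089 -5.66156152] [-0.03907544 -0.05583847 -0.01277216] 13.457483994984083 18.8
```

View pics/s13.png

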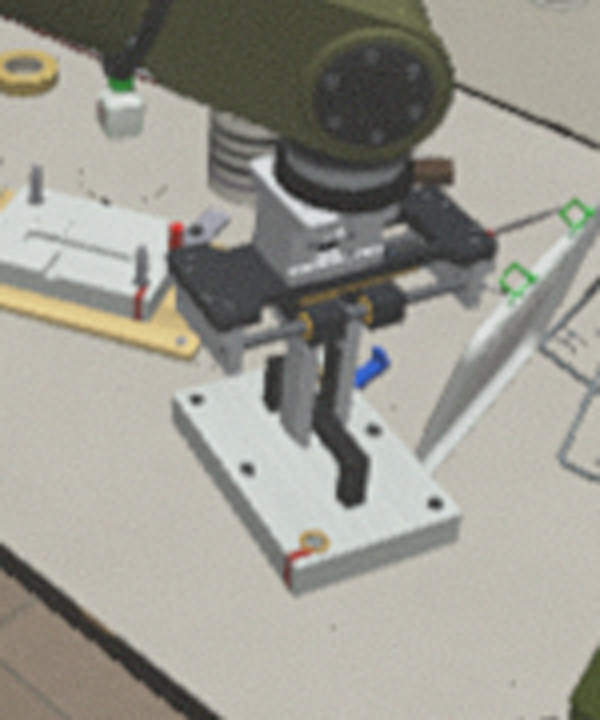

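View pics/t13.png

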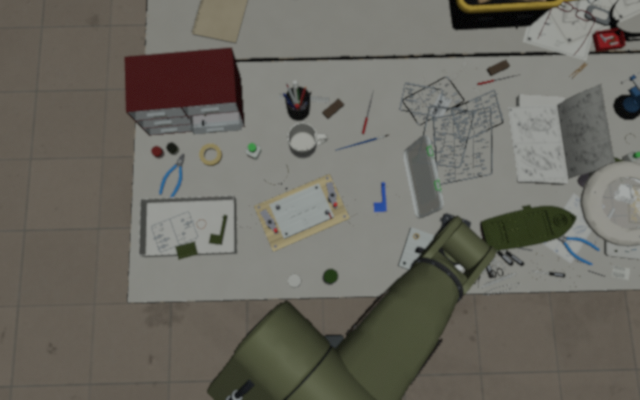

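The top half hangs level from the gripper (about 0.58 kg). The casting shows in the tray at (218,230) in the top view, and the mould is empty and clear. Next I'll measure the held offset along the bar, the mould pose again and the keeper angles.

Run:
```python
from m import *
def Rz(y): return np.array([[np.cos(y),-np.sin(y),0],[np.sin(y),np.cos(y),0],[0,0,1]])
im=np.load("t13.npy")
for nm,box,k,z in (("board",(245,165,365,260),"board",12),("low",(270,176,338,244),"face",36)):
    r,m=rect(im,*box,k,z); print(nm,r)
M=np.array([574.1,-25.1,0]);yw=.387
x0,y0=245,165;a=up(im,245,165,365,260).astype(int)
red=((a[...,0]-a[...,1])>45).astype(np.uint8)
n,l,s,ce=cv2.connectedComponentsWithStats(red)
for i in range(1,n):
    if s[i,4]>80:
        P=pt("top",*unup(ce[i],x0,y0),89);L=Rz(yw).T@(P-M);sg=np.sign(L[1]);print("peg",unup(ce[i],x0,y0),L.round(1),"angle",np.arccos((sg*L[1]-98)/32).round(2))
dark=(a.max(2)<80).astype(np.uint8)
n,l,s,ce=cv2.connectedComponentsWithStats(dark)
for i in range(1,n):
    if s[i,4]>60: print("dark",s[i,4],unup(ce[i],x0,y0))
cv2.imwrite("pics/t13a.png",up(im,245,165,365,260,6)[:,:,::-1])
# held top half in scene
im=np.load("s13.npy"); x0,y0,x1,y1=325,230,415,305
a=up(im,x0,y0,x1,y1,8).astype(int)
yb=(((a[...,0]-a[...,2])>35)&((a[...,0]-a[...,1])<40)).astype(np.uint8)
n,l,s,ce=cv2.connectedComponentsWithStats(yb)
for i in range(1,n):
    if s[i,4]>200: print("ylw",s[i],unup(ce[i],x0,y0,8), unup(s[i,:2]+s[i,2:4]/2,x0,y0,8))
m=(a.max(2)<90).astype(np.uint8)
n,l,s,ce=cv2.connectedComponentsWithStats(m)
for i in range(1,n):
    if s[i,4]>60: print("dark",s[i],unup(ce[i],x0,y0,8))
P=np.array([423.3,-377.4,147.4-35.4]);R=Rz(1.1988-np.pi/2)
for nm,p in dict(bA=(-36,-66,24),barend=(0,-52,61),s1=(45,-66,24),s2=(40,0,24),c1=(-55,-80,24),c4=(55,-80,24)).items():
    q=proj("scene",P+R@np.array(p,float)); print(nm,q.round(1))
print("d per mm local y",proj("scene",P+R@np.array([-36,-56,24.]))-proj("scene",P+R@np.array([-36,-66,24.])))
```

```text
board ((574.3316650390625, -24.828903198242188), (152.39334106445312, 251.45770263671875), 22.21011734008789)
low ((573.7147216796875, -25.196861267089844), (106.42402648925781, 154.0496063232422), 21.934385299682617)
peg [334.94871795 204.06523379] [-30.3 -92.3  89. ] angle 1.75
peg [275.0809467  229.83750994] [-30.3  92.4  89. ] angle 1.75
dark 235 [331.89184397 194.62234043]
dark 104 [328.92788462 199.91346154]
dark 71 [277.49413146 207.44953052]
dark 91 [326.71520147 212.62179487]
dark 255 [269.32973856 221.48856209]
ylw [   0    0  121   79 7244] [331.73340006 233.98553976] [332.125 234.5  ]
ylw [327   0  19  38 503] [366.66587972 231.75782803] [366.625  231.9375]
ylw [ 314  419   67   54 1604] [368.24454489 284.75802681] [368.     285.3125]
dark [ 134    0  103   26 1616] [346.76330446 230.6771349 ]
dark [292   0  15   5  68] [361.92830882 229.79044118]
dark [  332     0   123   373 18023] [373.67909407 253.03429299]
dark [455   0  60  18 638] [384.59776646 230.37010188]
dark [313  20  15  11  96] [364.578125   232.72005208]
dark [290  28  13   6  64] [361.5625 233.375 ]
dark [232  40  16   7  64] [354.31640625 234.91015625]
dark [ 249   74   42  107 3376] [358.1642106  245.29413507]
dark [106 154  14  11 124] [338.59677419 249.40927419]
dark [459 215  17  12 156] [382.88301282 257.11378205]
dark [207 292  16  14 165] [351.40265152 266.81477273]
dark [580 360  20  15 216] [398.23148148 275.45081019]
bA [367.8 284.7]
barend [379.9 264.5]
s1 [397.9 274.8]
s2 [381.2 257.6]
c1 [363.5 291.4]
c4 [404.9 277.6]
d per mm local y [-2.18167496 -2.97113831]
```

View pics/t13a.png

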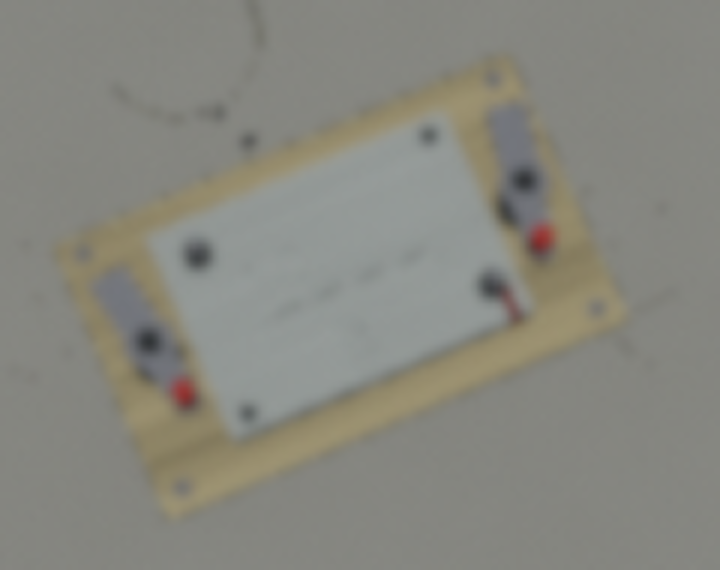

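Both keepers now read 1.75. The mould is at (574,-25), yaw 0.387. The held top half matches the expected bush A position to about 0.4 px, and the pins show the same residual in that view, so the grip is central to about 1 mm. I'll carry it over the mould.

carry_out(
  series=[
    {"delta_pos": [8,18,3],"turn": [0,0,0.04],"hand": 0},
    {"delta_pos": [23,54,5],"turn": [0,0,0.12],"hand": 0},
    {"delta_pos": [42,98,5],"turn": [0,0,0.22],"hand": 0},
    {"delta_pos": [62,145,5],"turn": [0,0,0.32],"hand": 0},
    {"delta_pos": [82,192,5],"turn": [0,0,0.42],"hand": 0},
    {"delta_pos": [102,239,5],"turn": [0,0,0.52],"hand": 0},
    {"delta_pos": [122,284,5],"turn": [0,0,0.62],"hand": 0},
    {"delta_pos": [138,321,5],"turn": [0,0,0.7],"hand": 0},
  ],
)

```text
clock: 19.9
eef_pos: [561.1, -53.3, 149.6]
eef_rot: [-3.14, -0.001, 1.904]
wrist_force: [1.0, 0.0, -6.6]
finger_gap: 13.3
```

carry_out(
  series=[
    {"delta_pos": [9,21,0],"turn": [0,0,0.04],"hand": 0},
    {"delta_pos": [12,30,0],"turn": [0,0,0.055],"hand": 0},
    {"delta_pos": [13,31,-5],"turn": [0,0,0.059],"hand": 0},
    {"delta_pos": [13,31,-15],"turn": [0,0,0.059],"hand": 0},
    {"delta_pos": [13,31,-25],"turn": [0,0,0.059],"hand": 0},
    {"delta_pos": [13,31,-32],"turn": [0,0,0.059],"hand": 0},
    {"delta_pos": [13,31,-34],"turn": [0,0,0.059],"hand": 0},
    {"delta_pos": [13,31,-34],"turn": [0,0,0.059],"hand": 0},
  ],
)

```text
clock: 20.9
eef_pos: [574.2, -25.3, 116.5]
eef_rot: [3.142, 0.0, 1.958]
wrist_force: [0.7, 0.0, -4.9]
finger_gap: 13.6
```

Run:
```python
from h import *
s=read_state();print(s["eef_pos"],s["eef_rot"],s["wrist_force"],s["moment"],s["finger_gap"],s["clock"])
im=avg("scene",3);np.save("s14.npy",im);cv2.imwrite("pics/s14.png",up(im,255,140,365,240,6)[:,:,::-1])
im=camera("top");np.save("t14.npy",im);cv2.imwrite("pics/t14.png",up(im,245,150,365,260,5)[:,:,::-1])
```

```text
[574.15568909 -25.27800899 116.49212454] [3.14154681e+00 9.76147347e-06 1.95763559e+00] [ 0.72202973  0.04928618 -4.91103581] [-0.01046616 -0.09041286  0.04537592] 13.58117319941117 20.9
```

View pics/s14.png

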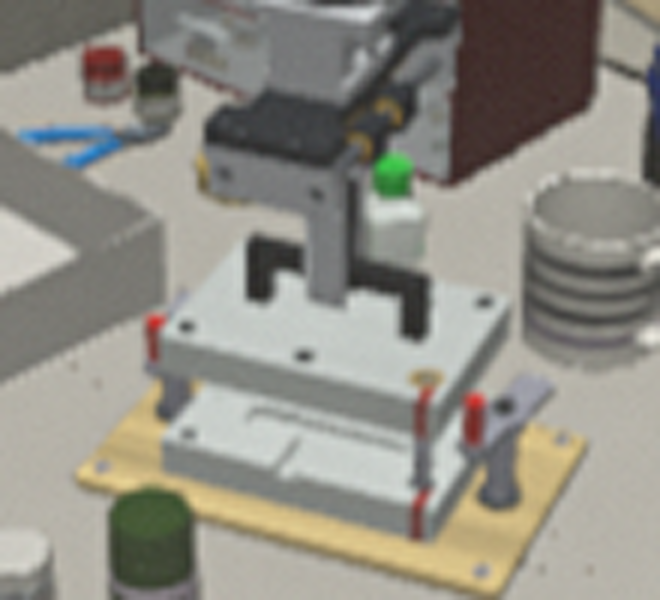

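View pics/t14.png

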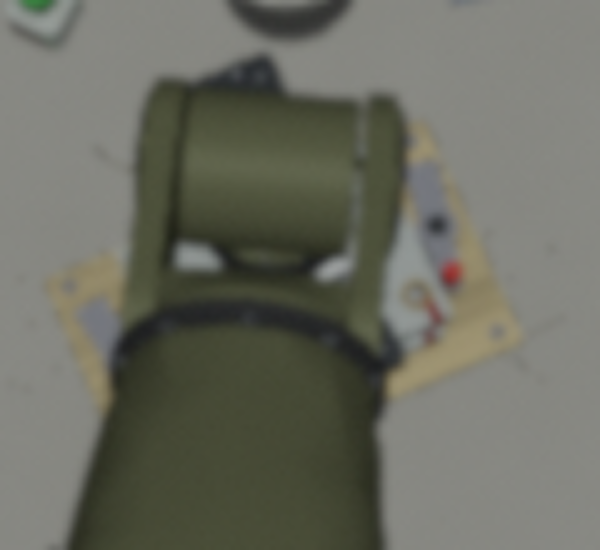

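The upper half hovers over the lower half with both red marks at the near corner, around (325,210). Its bush A is at about (326,203) and pin A directly below it. I'll put numbers on the alignment.

Run:
```python
from h import *
def Rz(y): return np.array([[np.cos(y),-np.sin(y),0],[np.sin(y),np.cos(y),0],[0,0,1]])
M=np.array([574.,-25.,0]);R=Rz(.387)
im=np.load("s14.npy");x0,y0=255,140
a=up(im,255,140,365,240,8).astype(int)
yb=(((a[...,0]-a[...,2])>30)&((a[...,0]-a[...,1])<38)).astype(np.uint8)
n,l,s,ce=cv2.connectedComponentsWithStats(yb)
for i in range(1,n):
    q=unup(ce[i],x0,y0,8)
    if s[i,4]>200 and 318<q[0]<332 and q[1]<210: print("ring",s[i],q,unup(s[i,:2]+s[i,2:4]/2,x0,y0,8))
def p(v): return proj("scene",M+R@np.array(v,float)).round(2)
z=116.5-35.5
print("pred ring",p((-36,-66,z+24)))
# front lower corner of upper plate underside & lower half
print("corner upper bottom",p((-55,-80,z)),"lower top",p((-55,-80,36)),"left upper",p((-55,80,z)),p((-55,80,z+24)),"lower left",p((-55,80,36)),"right",p((55,-80,z)),p((55,-80,36)))
print("pinA tip",p((-36,-66,74)))
t=np.load("t14.npy");a=up(t,245,150,365,260,8).astype(int)
yb=(((a[...,0]-a[...,2])>20)&((a[...,0]-a[...,1])<25)).astype(np.uint8)
n,l,s,ce=cv2.connectedComponentsWithStats(yb)
for i in range(1,n):
    q=unup(ce[i],245,150,8)
    if s[i,4]>100 and 320<q[0]<336 and 200<q[1]<216: print("top ring",s[i],q)
print("pred top ring",proj("top",M+R@np.array([-36,-66,z+24.])))
print("1mm x,y in top:",proj("top",M+R@np.array([-35,-66,z+24.]))-proj("top",M+R@np.array([-36,-66,z+24.])))
cv2.imwrite("pics/s14b.png",up(im,268,185,345,240,10)[:,:,::-1])
```

```text
ring [500 131  37  36 651] [319.56422811 157.81499616] [319.375  158.1875]
ring [ 545  493   47   88 1279] [325.35550235 204.51294957] [325.625  206.6875]
pred ring [325.11 202.77]
corner upper bottom [326.82 213.42] lower top [326.38 224.98] left upper [280.51 201.45] [280.25 195.22] lower left [281.   212.79] right [339.07 195.48] [338.43 206.64]
pinA tip [324.83 210.9 ]
pred top ring [327.47028633 208.58396084]
1mm x,y in top: [-0.1444232  -0.32150337]
```

View pics/s14b.png

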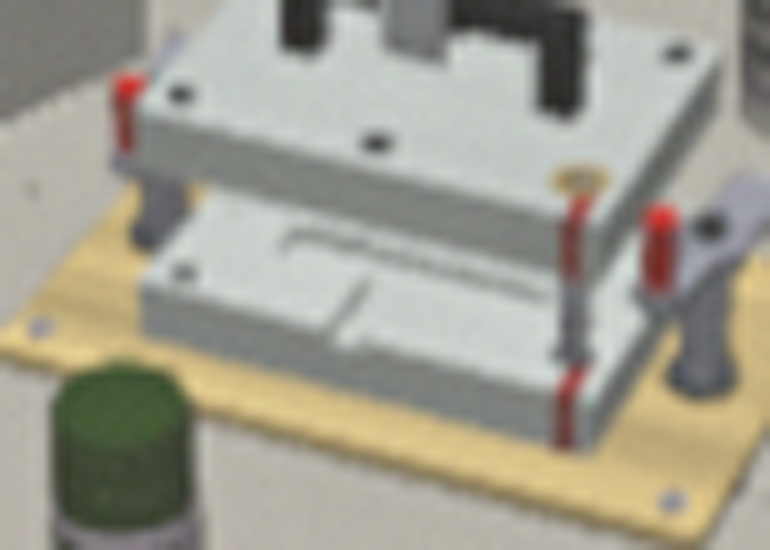

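carry_out(
  series=[
    {"delta_pos": [0,0,-2],"turn": [0,0,0],"hand": 0},
    {"delta_pos": [0,0,-5],"turn": [0,0,0],"hand": 0},
    {"delta_pos": [0,0,-7],"turn": [0,0,0],"hand": 0},
    {"delta_pos": [0,0,-9],"turn": [0,0,0],"hand": 0},
    {"delta_pos": [0,0,-11],"turn": [0,0,0],"hand": 0},
    {"delta_pos": [0,0,-12],"turn": [0,0,0],"hand": 0},
  ],
)

```text
clock: 21.85
eef_pos: [574.1, -25.2, 104.3]
eef_rot: [-3.141, -0.0, 1.958]
wrist_force: [-0.0, -0.1, -5.9]
finger_gap: 13.3
```

Run:
```python
from h import *
s=read_state();print(s["eef_pos"],s["eef_rot"],s["wrist_force"],s["moment"],s["finger_gap"],s["clock"])
```

```text
[574.0841871  -25.19040176 104.29300552] [-3.14146959e+00 -5.40063072e-05  1.95777206e+00] [-0.03684531 -0.06062022 -5.86310443] [ 0.00721479 -0.07305831 -0.01565417] 13.330130387953501 21.85
```

carry_out(
  series=[
    {"delta_pos": [0,0,-1.5],"turn": [0,0,0],"hand": 0},
    {"delta_pos": [0,0,-3],"turn": [0,0,0],"hand": 0},
    {"delta_pos": [0,0,-4.5],"turn": [0,0,0],"hand": 0},
    {"delta_pos": [0,0,-6],"turn": [0,0,0],"hand": 0},
  ],
)

```text
clock: 22.35
eef_pos: [574.2, -25.1, 98.5]
eef_rot: [3.141, 0.0, 1.958]
wrist_force: [0.2, 1.7, -3.9]
finger_gap: 13.5
```

Run:
```python
from h import *
s=read_state();print(s["eef_pos"],s["eef_rot"],s["wrist_force"],s["moment"],s["finger_gap"],s["clock"])
```

```text
[574.24783276 -25.10877671  98.48188562] [3.14116453e+00 2.57555922e-05 1.95777303e+00] [ 0.16958559  1.67518305 -3.87492521] [ 0.2531151  -0.2869949  -0.01028102] 13.504765197042717 22.35
```

carry_out(
  series=[
    {"delta_pos": [0,0.8,0],"turn": [0,0,0],"hand": 0},
    {"delta_pos": [0,0.8,-1],"turn": [0,0,0],"hand": 0},
    {"delta_pos": [0,0.8,-2],"turn": [0,0,0],"hand": 0},
    {"delta_pos": [0,0.8,-2],"turn": [0,0,0],"hand": 0},
  ],
)

```text
clock: 22.85
eef_pos: [574.1, -24.4, 96.4]
eef_rot: [-3.142, -0.0, 1.958]
wrist_force: [-0.1, 0.1, -5.5]
finger_gap: 13.4
```

Run:
```python
from h import *
s=read_state();print(s["eef_pos"],s["eef_rot"],s["wrist_force"],s["moment"],s["finger_gap"],s["clock"])
```

```text
[574.12811244 -24.38110511  96.3650126 ] [-3.14159257e+00 -3.86812869e-05  1.95780648e+00] [-0.06130824  0.06106209 -5.52726887] [ 0.02368718 -0.21890132  0.02259959] 13.444292000822784 22.85
```

carry_out(
  series=[
    {"delta_pos": [0,0,-1],"turn": [0,0,0],"hand": 0},
    {"delta_pos": [0,0,-2.5],"turn": [0,0,0],"hand": 0},
    {"delta_pos": [0,0,-4],"turn": [0,0,0],"hand": 0},
    {"delta_pos": [0,0,-5],"turn": [0,0,0],"hand": 0},
    {"delta_pos": [0,0,-6],"turn": [0,0,0],"hand": 0},
  ],
)

```text
clock: 23.48
eef_pos: [574.1, -24.4, 90.4]
eef_rot: [-3.142, 0.0, 1.958]
wrist_force: [-0.2, 0.7, -5.3]
finger_gap: 13.6
```

Run:
```python
from h import *
s=read_state();print(s["eef_pos"],s["eef_rot"],s["wrist_force"],s["moment"],s["finger_gap"],s["clock"])
```

```text
[574.1273557  -24.39607258  90.37123041] [-3.14158183e+00  1.18405777e-05  1.95779239e+00] [-0.19023147  0.71097393 -5.29584256] [ 0.04897929 -0.20245161  0.01479639] 13.635724826969199 23.475
```

carry_out(
  series=[
    {"delta_pos": [0,0.3,-1.5],"turn": [0,0,0],"hand": 0},
    {"delta_pos": [0,0.3,-3.5],"turn": [0,0,0],"hand": 0},
    {"delta_pos": [0,0.3,-6],"turn": [0,0,0],"hand": 0},
    {"delta_pos": [0,0.3,-8],"turn": [0,0,0],"hand": 0},
    {"delta_pos": [0,0.3,-10],"turn": [0,0,0],"hand": 0},
    {"delta_pos": [0,0.3,-12],"turn": [0,0,0],"hand": 0},
  ],
)

```text
clock: 24.22
eef_pos: [574.1, -24.1, 78.3]
eef_rot: [-3.142, -0.0, 1.958]
wrist_force: [0.5, 0.4, -5.4]
finger_gap: 13.4
```

Run:
```python
from h import *
s=read_state();print(s["eef_pos"],s["eef_rot"],s["wrist_force"],s["moment"],s["finger_gap"],s["clock"])
im=camera("scene");cv2.imwrite("pics/s15.png",up(im,255,140,365,240,6)[:,:,::-1])
```

```text
[574.099921   -24.07255866  78.2940693 ] [-3.14152115e+00 -6.68414882e-05  1.95776122e+00] [ 0.50618076  0.37150474 -5.40579946] [-0.03139229 -0.11800231  0.00016991] 13.365957270568916 24.225
```

View pics/s15.png

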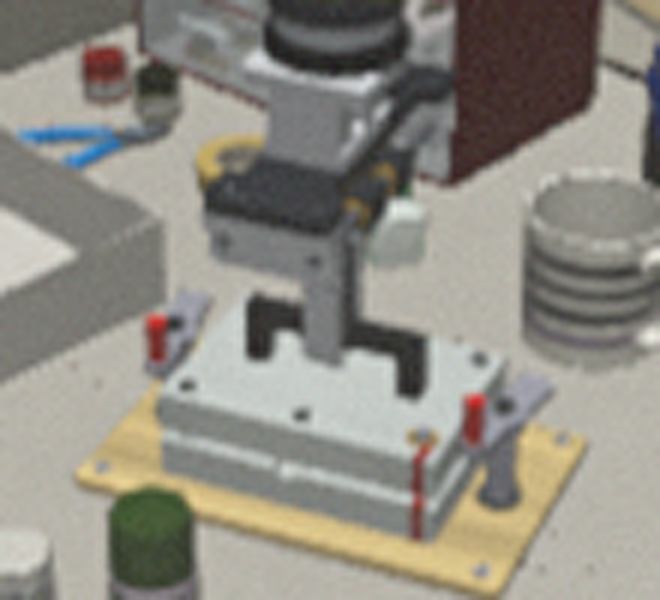

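The top half is level on both pins with the red marks lined up and a small gap left, about 7 mm. I'll continue gently.

carry_out(
  series=[
    {"delta_pos": [0,0,-1.5],"turn": [0,0,0],"hand": 0},
    {"delta_pos": [0,0,-3],"turn": [0,0,0],"hand": 0},
    {"delta_pos": [0,0,-4.5],"turn": [0,0,0],"hand": 0},
    {"delta_pos": [0,0,-5.5],"turn": [0,0,0],"hand": 0},
    {"delta_pos": [0,0,-6.3],"turn": [0,0,0],"hand": 0},
    {"delta_pos": [0,0,-7],"turn": [0,0,0],"hand": 0},
    {"delta_pos": [0,0,-7],"turn": [0,0,0],"hand": 0},
  ],
)

```text
clock: 25.15
eef_pos: [574.2, -24.1, 71.7]
eef_rot: [3.141, 0.0, 1.958]
wrist_force: [-0.8, -0.3, -2.3]
finger_gap: 13.6
```

carry_out(
  series=[
    {"delta_pos": [0,0,-0.4],"turn": [0,0,0],"hand": 0},
    {"delta_pos": [0,0,-0.8],"turn": [0,0,0],"hand": 0},
    {"delta_pos": [0,0,-0.8],"turn": [0,0,0],"hand": 0},
  ],
)

```text
clock: 25.52
eef_pos: [574.2, -24.1, 71.6]
eef_rot: [3.141, 0.0, 1.958]
wrist_force: [-6.6, 1.5, 8.9]
finger_gap: 13.7
```

The top half is home: 8.9 N upward, and TCP z matches the seat height. I'll release it and rise, then work out the keeper arcs.

carry_out(
  series=[
    {"delta_pos": [0,0,0.4],"turn": [0,0,0],"hand": 0.25},
    {"delta_pos": [0,0,0.4],"turn": [0,0,0],"hand": 0.35},
    {"delta_pos": [0,0,0.4],"turn": [0,0,0],"hand": 0.35},
    {"delta_pos": [0,0,5],"turn": [0,0,0],"hand": 0.35},
    {"delta_pos": [0,0,20],"turn": [0,0,0],"hand": 0.35},
    {"delta_pos": [0,0,40],"turn": [0,0,0],"hand": 0.35},
    {"delta_pos": [0,0,50],"turn": [0,0,0],"hand": 0.35},
  ],
)

```text
clock: 26.4
eef_pos: [574.7, -24.2, 122.6]
eef_rot: [3.14, 0.001, 1.958]
wrist_force: [0.3, -0.6, 0.2]
finger_gap: 33.2
```

Run:
```python
from h import *
s=read_state();print(s["eef_pos"],s["wrist_force"],s["finger_gap"],s["clock"])
im=camera("scene");cv2.imwrite("pics/s16.png",up(im,255,140,365,240,6)[:,:,::-1])
y=.387;c,sn=np.cos(y),np.sin(y);M=np.array([574.1,-24.1])
for sg,nm in((1,"L"),(-1,"R")):
    for th,cl in((1.75,4),(1.75,0),(1.45,0),(1.15,0),(.85,0),(.55,0),(.25,0),(.03,0)):
        P=np.array([-32*np.sin(th),98+32*np.cos(th)]);t=np.array([np.cos(th),np.sin(th)])
        off=6+8*abs(t[1])+12.5*max(t[0],0)-3*np.sin(2*min(th,1.57))+cl
        F=P-off*t; F[1]*=sg
        W=M+np.array([c*F[0]-sn*F[1],sn*F[0]+c*F[1]]); print(nm,th,F.round(1),W.round(1))
```

```text
[574.68318529 -24.16229625 122.61219736] [ 0.34358764 -0.6086514   0.21063079] 33.19331049541514 26.4
L 1.75 [-28.3  74.7] [519.7  34.4]
L 1.75 [-29.   78.7] [517.5  37.8]
L 1.45 [-33.5  87.2] [510.1  44. ]
L 1.15 [-35.8  96.3] [504.6  51.6]
L 0.85 [-35.4 106.1] [501.2  60.8]
L 0.55 [-32.2 115.8] [500.6  71. ]
L 0.25 [-26.  124.4] [503.1  81.3]
L 0.03 [-19.5 129.4] [507.2  88.4]
R 1.75 [-28.3 -74.7] [ 576.1 -104. ]
R 1.75 [-29.  -78.7] [ 576.9 -107.9]
R 1.45 [-33.5 -87.2] [ 576.  -117.5]
R 1.15 [-35.8 -96.3] [ 577.3 -126.8]
R 0.85 [ -35.4 -106.1] [ 581.3 -135.8]
R 0.55 [ -32.2 -115.8] [ 588.  -143.5]
R 0.25 [ -26.  -124.4] [ 597.  -149.1]
R 0.03 [ -19.5 -129.4] [ 604.9 -151.3]
```

View pics/s16.png

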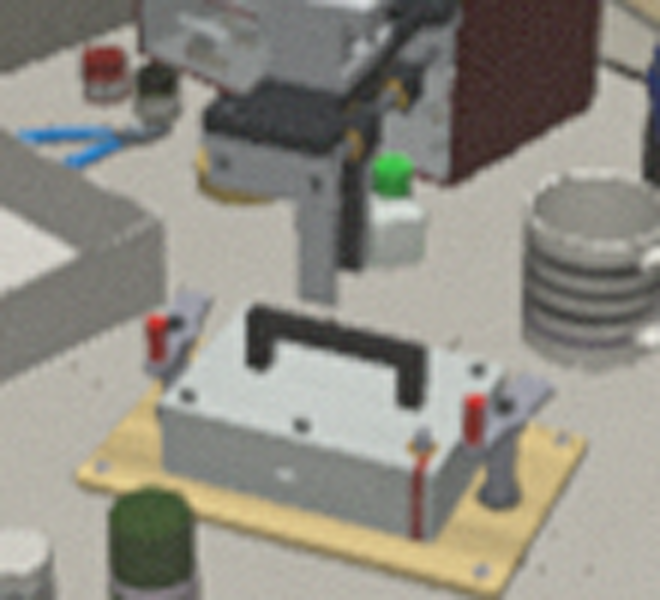

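The mould is fully closed with the red marks in line. Right keeper first, with shut fingers.

carry_out(
  series=[
    {"delta_pos": [1,-30,0],"turn": [0,0,0],"hand": 0},
    {"delta_pos": [2,-70,0],"turn": [0,0,0],"hand": 0},
    {"delta_pos": [2,-80,0],"turn": [0,0,0],"hand": 0},
    {"delta_pos": [2,-80,-5],"turn": [0,0,0],"hand": 0},
    {"delta_pos": [2,-80,-25],"turn": [0,0,0],"hand": 0},
    {"delta_pos": [2,-80,-38],"turn": [0,0,0],"hand": 0},
    {"delta_pos": [2,-80,-41],"turn": [0,0,0],"hand": 0},
    {"delta_pos": [2,-80,-41],"turn": [0,0,0],"hand": 0},
  ],
)

```text
clock: 27.45
eef_pos: [576.2, -103.8, 79.8]
eef_rot: [3.142, 0.0, 1.958]
wrist_force: [0.5, 0.4, 1.1]
finger_gap: 0.4
```

Run:
```python
from h import *
s=read_state();print(s["eef_pos"],s["wrist_force"],s["finger_gap"],s["clock"])
im=camera("scene");cv2.imwrite("pics/s17.png",up(im,255,140,365,240,6)[:,:,::-1])
```

```text
[ 576.23712595 -103.78820769   79.80908951] [0.52804778 0.41559894 1.09503418] 0.42058510477703187 27.45
```

View pics/s17.png

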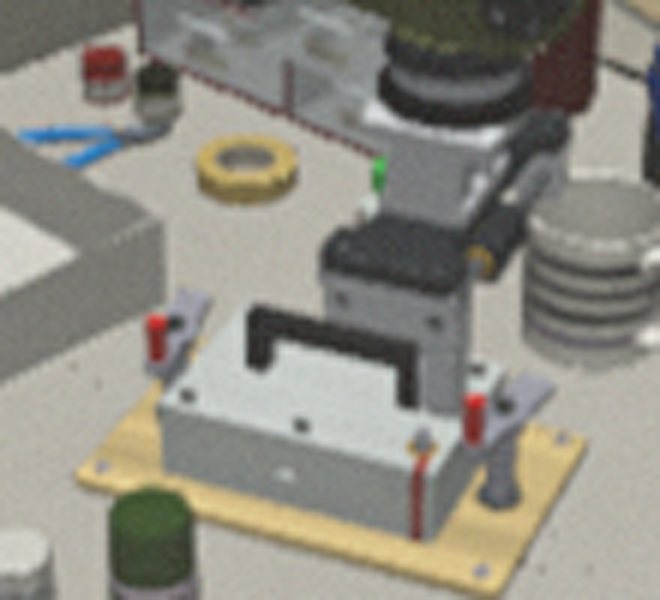

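The fingertips sit inside the peg at about (331,206). I'll sweep the arc.

carry_out(
  series=[
    {"delta_pos": [0.8,-4,0],"turn": [0,0,0],"hand": 0},
    {"delta_pos": [0,-13.5,0],"turn": [0,0,0],"hand": 0},
    {"delta_pos": [1.3,-23,0],"turn": [0,0,0],"hand": 0},
    {"delta_pos": [5.3,-32,0],"turn": [0,0,0],"hand": 0},
    {"delta_pos": [12,-39.5,0],"turn": [0,0,0],"hand": 0},
    {"delta_pos": [21,-45,0],"turn": [0,0,0],"hand": 0},
    {"delta_pos": [28.5,-47,0],"turn": [0,0,0],"hand": 0},
    {"delta_pos": [29,-47,0],"turn": [0,0,0],"hand": 0},
  ],
)

```text
clock: 28.5
eef_pos: [605.6, -151.1, 79.4]
eef_rot: [3.142, 0.0, 1.958]
wrist_force: [-0.8, -0.3, -0.1]
finger_gap: 0.1
```

Run:
```python
from h import *
s=read_state();print(s["eef_pos"],s["wrist_force"],s["finger_gap"],s["clock"])
im=camera("scene");cv2.imwrite("pics/s18.png",up(im,255,140,365,240,6)[:,:,::-1])
```

```text
[ 605.6099164  -151.14440186   79.43324002] [-0.83895383 -0.27347003 -0.0962998 ] 0.09872324039979133 28.5
```

View pics/s18.png

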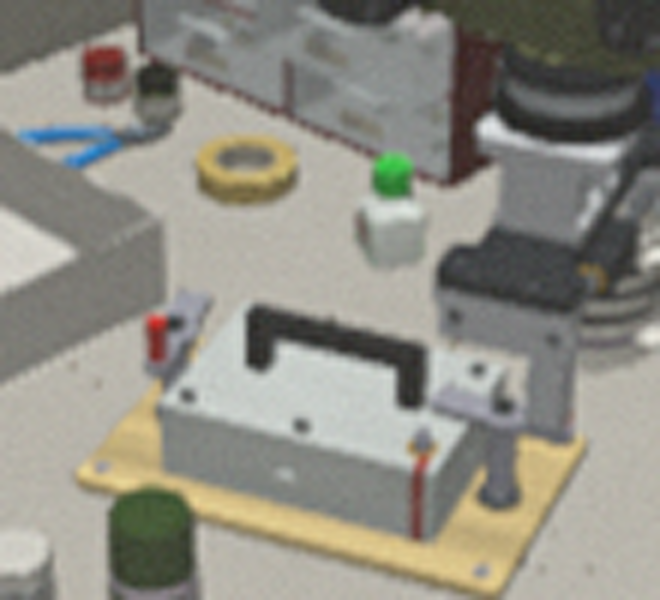

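carry_out(
  series=[
    {"delta_pos": [1.4,0.6,0],"turn": [0,0,0],"hand": 0},
    {"delta_pos": [2.8,1.2,0],"turn": [0,0,0],"hand": 0},
    {"delta_pos": [2.8,1.2,0],"turn": [0,0,0],"hand": 0},
  ],
)

```text
clock: 28.92
eef_pos: [607.1, -150.2, 79.5]
eef_rot: [-3.14, -0.0, 1.958]
wrist_force: [-6.4, -3.0, 1.6]
finger_gap: 0.3
```

That is against its stop (7 N). Now the left keeper.

carry_out(
  series=[
    {"delta_pos": [-6,-2.5,0],"turn": [0,0,0],"hand": 0},
    {"delta_pos": [-8,-3,25],"turn": [0,0,0],"hand": 0},
    {"delta_pos": [-10,5,48],"turn": [0,0,0],"hand": 0},
    {"delta_pos": [-30,50,50],"turn": [0,0,0],"hand": 0},
    {"delta_pos": [-52,105,50],"turn": [0,0,0],"hand": 0},
    {"delta_pos": [-76,155,50],"turn": [0,0,0],"hand": 0},
    {"delta_pos": [-88,184,50],"turn": [0,0,0],"hand": 0},
    {"delta_pos": [-88,184,42],"turn": [0,0,0],"hand": 0},
  ],
)

```text
clock: 29.92
eef_pos: [519.7, 35.7, 122.3]
eef_rot: [3.14, 0.0, 1.96]
wrist_force: [0.4, 0.4, -0.4]
finger_gap: 0.3
```

carry_out(
  series=[
    {"delta_pos": [0,0,-20],"turn": [0,0,0],"hand": 0},
    {"delta_pos": [0,0,-38],"turn": [0,0,0],"hand": 0},
    {"delta_pos": [0,0,-42],"turn": [0,0,0],"hand": 0},
    {"delta_pos": [0,0,-42],"turn": [0,0,0],"hand": 0},
  ],
)

```text
clock: 30.42
eef_pos: [520.1, 33.6, 79.7]
eef_rot: [3.142, -0.0, 1.957]
wrist_force: [-0.6, -0.3, 1.2]
finger_gap: 0.5
```

Run:
```python
from h import *
s=read_state();print(s["eef_pos"],s["wrist_force"],s["finger_gap"],s["clock"])
im=camera("scene");cv2.imwrite("pics/s19.png",up(im,255,140,365,240,6)[:,:,::-1])
```

```text
[520.14266877  33.62021776  79.74974272] [-0.61342204 -0.29260436  1.19543168] 0.5032021334793667 30.425
```

View pics/s19.png

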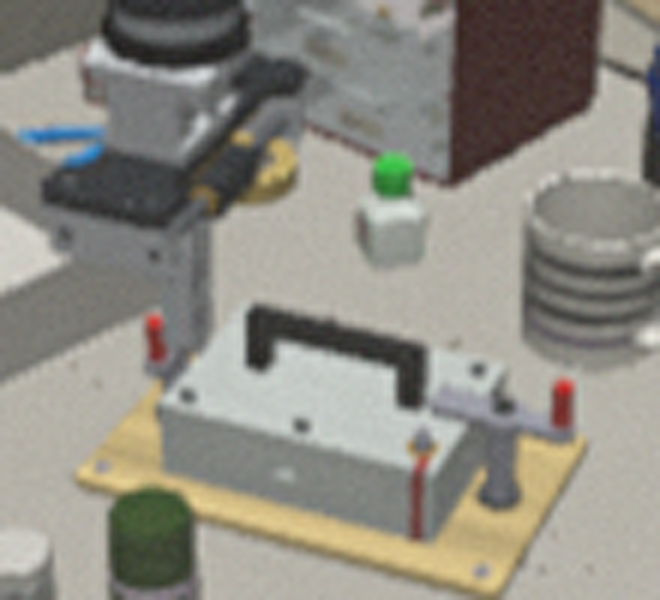

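The right keeper lies over the top half, with its nose at (329,206) and peg at (349,207). The fingers are inside the left peg at (281,196). Sweeping that one now.

carry_out(
  series=[
    {"delta_pos": [-2.4,3.7,0],"turn": [0,0,0],"hand": 0},
    {"delta_pos": [-9.8,10,0],"turn": [0,0,0],"hand": 0},
    {"delta_pos": [-15.3,17.5,0],"turn": [0,0,0],"hand": 0},
    {"delta_pos": [-18.7,26.7,0],"turn": [0,0,0],"hand": 0},
    {"delta_pos": [-19.3,37,0],"turn": [0,0,0],"hand": 0},
    {"delta_pos": [-16.8,47,0],"turn": [0,0,0],"hand": 0},
    {"delta_pos": [-12.7,54,0],"turn": [0,0,0],"hand": 0},
    {"delta_pos": [-11,55,0],"turn": [0,0,0],"hand": 0},
  ],
)

```text
clock: 31.48
eef_pos: [509.1, 89.7, 79.5]
eef_rot: [-3.141, -0.0, 1.958]
wrist_force: [-2.2, 0.4, -0.2]
finger_gap: 0.4
```

carry_out(
  series=[
    {"delta_pos": [1,0.4,0],"turn": [0,0,0],"hand": 0},
    {"delta_pos": [1.5,0.6,0],"turn": [0,0,0],"hand": 0},
  ],
)

```text
clock: 31.72
eef_pos: [509.6, 89.6, 79.4]
eef_rot: [-3.139, -0.001, 1.958]
wrist_force: [-9.0, 1.3, 4.7]
finger_gap: 0.5
```

Against its stop (9 N). I'll retract and check.

carry_out(
  series=[
    {"delta_pos": [-7,-3,0],"turn": [0,0,0],"hand": 0.1},
    {"delta_pos": [-10,-4,30],"turn": [0,0,0],"hand": 0.1},
    {"delta_pos": [-15,0,80],"turn": [0,0,0],"hand": 0.1},
    {"delta_pos": [-45,40,115],"turn": [0,0,0],"hand": 0.1},
    {"delta_pos": [-80,85,130],"turn": [0,0,0],"hand": 0.1},
    {"delta_pos": [-115,130,130],"turn": [0,0,0],"hand": 0.1},
    {"delta_pos": [-150,170,130],"turn": [0,0,0],"hand": 0.1},
    {"delta_pos": [-165,190,130],"turn": [0,0,0],"hand": 0.1},
  ],
)

```text
clock: 32.72
eef_pos: [343.9, 280.9, 209.9]
eef_rot: [3.14, -0.0, 1.959]
wrist_force: [1.2, -0.3, 0.6]
finger_gap: 9.7
```

carry_out(
  series=[
    {"delta_pos": [-20,80,0],"turn": [0,0,0],"hand": 0.1},
    {"delta_pos": [-30,120,0],"turn": [0,0,0],"hand": 0.1},
    {"delta_pos": [-30,120,0],"turn": [0,0,0],"hand": 0.1},
    {"delta_pos": [-30,120,0],"turn": [0,0,0],"hand": 0.1},
  ],
)

```text
clock: 33.22
eef_pos: [315.5, 399.1, 209.5]
eef_rot: [-3.141, 0.0, 1.958]
wrist_force: [-0.6, 0.2, -0.7]
finger_gap: 9.6
```

Run:
```python
from m import *
s=read_state();print(s["eef_pos"],s["wrist_force"],s["clock"])
im=camera("scene");cv2.imwrite("pics/s20.png",up(im,190,130,365,260,4)[:,:,::-1])
t=avg("top",3);np.save("t20.npy",t);cv2.imwrite("pics/t20.png",up(t,125,130,375,295,3)[:,:,::-1])
def Rz(y): return np.array([[np.cos(y),-np.sin(y),0],[np.sin(y),np.cos(y),0],[0,0,1]])
print(rect(t,270,170,338,244,"face",60)[0])
M=np.array([574.1,-24.6,0])
a=up(t,245,160,365,260).astype(int)
red=((a[...,0]-a[...,1])>45).astype(np.uint8)
n,l,st,ce=cv2.connectedComponentsWithStats(red)
for i in range(1,n):
    if st[i,4]>80:
        L=Rz(.387).T@(pt("top",*unup(ce[i],245,160),89)-M);sg=np.sign(L[1]);print("peg",L.round(1),"angle",np.arctan2(-L[0],sg*L[1]-98).round(2))
```

```text
[315.52608431 399.12336855 209.45650367] [-0.57780769  0.15455982 -0.67029031] 33.225
((572.2910766601562, -25.781692504882812), (107.83995056152344, 186.21392822265625), 22.344379425048828)
peg [   1.2 -130.5   89. ] angle -0.04
peg [  0.8 129.3  89. ] angle -0.03
```

View pics/s20.png

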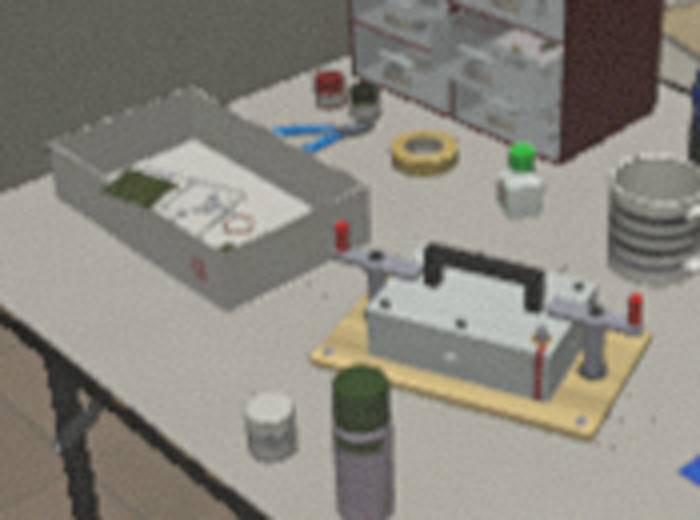

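View pics/t20.png

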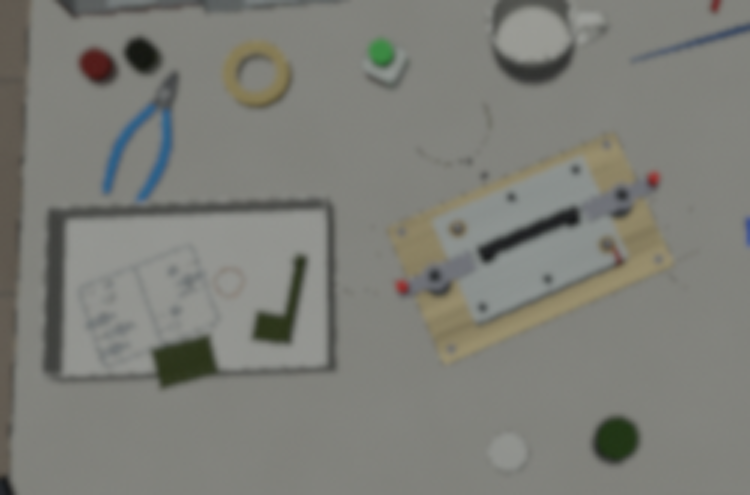

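The final pictures show the casting flat in the tray at about (218,230) and the mould closed with its red marks together. Both keepers read about 0 rad, and the can, pot, bottle and mug are where they stood. I'm handing the job in.

```bash
python3 -c "
from cell import *
print(sign_off())"
```

```text
the job is handed in; nothing more can be done
None
```

I finished the whole job and handed it in at about 33 s of the 72 s allowed; the hand-in gives no verdict.

**What I did**
- I lifted the olive casting out of the slot and set it down in the card tray.
- I nudged both keepers fully open to about 1.75 rad, because the right one read about 1.45, right at the limit where it blocks the way.
- I pushed the top half about 40 mm away from the clear lid before gripping it. A centred grip would have put the gripper body against the lid.
- I lowered the top half onto the pins. There was a light touch on pin B, which a 0.8 mm shift cleared, and I pressed it home with about 9 N upward.
- I swung both keepers against their stops, feeling 7 N on the right and 9 N on the left.

**Last checks**
- **Casting:** it lies flat and free in the tray.
- **Top half:** it is closed on the lower half with the red marks in line, and the tool height at release matched the seat.
- **Keepers:** they read about -0.04 rad (right) and -0.03 rad (left), which is at their stops within measuring error.
- **Bystanders:** the can, bottle, pot and mug look unmoved; I checked this by eye only.
- **Disagreement:** the final mask measurement of the closed top half came out too long (186 mm instead of 160 mm), probably because the grey keepers merged into it. I relied on the pictures and the seating force and height instead.

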